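# Fit the pulley's retaining ring with lock-ring pliers

## Robot

A 6-joint arm with a two-finger parallel gripper is mounted at the origin on the work surface. World frame = base frame: x ahead of the robot, y to its left, z up, the work surface at z = 0. Lengths are in mm, angles in rad, forces in N, time in s.
With the tool pointing down it reaches from about 275 to 750 mm from the base axis. Payload 10.2 kg.
Tool frame: the origin (TCP) lies at the very end of the fingers, on their centre line; the grasp point (between the pads) lies 19 mm behind it; y points along the fingers, x is the direction in which the jaws open and shut, and the axes are right-handed (so a half turn about y gives the same grasp; the last joint's range is limited). The gripper opens to 85 mm and grips with 20 to 120 N. Pads are 22 mm wide; open, the fingers measure 114 mm over their backs; the gripper's body (76 mm by 85 mm) begins 54 mm behind the grasp point. The pads swing forward as they close: fully open they stand 13 mm farther back than shut.
Start: joints at [1.074, 0.313, 1.498, -0, 1.331, -0.223], TCP at [141.968, 505.446, 231.294] pointing down, gripper open.
Joint ranges: [-2.94, 2.94], [-0.97, 2.17], [0.19, 2.56], [-1.23, 4.37], [0.02, 3.11], [-2.88, 2.88]. Speed limits (rad/s): [2.39, 2.39, 3.01, 3.14, 3.14, 3.14].

## Interface

Orientations are given as a unit quaternion [w, x, y, z].
In Python, from rig import telemetry, imaging, ctrl gives the robot as it stands.
- The arm moves only by the shell command python3 -m handwheel 'ROWS' [FORCE]. ROWS is JSON, a list of rows, each an object with "delta_pos": the shift along the tool's x, y, z in cm, a list of three; "twist": the turn, a rotation vector about the tool's x, y, z in rad, a list of three; "jaw": the opening, from 0 (shut) to 1 (fully open). A call has exactly 10 rows; each row is the pose to reach, as a shift and turn from the pose commanded when the call began, along the tool's axes at that moment; what a row does not reach only later rows make up. A row lasts 1/12 s, in which the tool goes at most 41.7 mm and 7.16 degrees, less where a joint would pass 70% of its speed; a pose out of reach is approached as far as the arm can. A call with a gripper value outside its range is refused whole. The fingers move at their own pace and stop on an object; FORCE is the grip in N (left out, the last holds). Time passes only in rows, so rows that repeat a pose let the fingers close, or fill a call up. It gives the time, the measured TCP pose, the force and the opening at its end, in the units of the state.
- telemetry.sense(): the state, without advancing time (a new reading comes with each control period).
- imaging.capture(name): name is "scene" or "top"; returns a dict with "frame" (480x640x3 uint8, red, green, blue), "z_map" (480x640 float32, mm along the optical axis (not along the pixel's ray), 0 where there is no reading), "fx", "fy", "cx", "cy" (pixels), "rvec" (rotation vector, rad) and "tvec" (3), from world to camera coordinates, as OpenCV has them. Camera axes: x right, y down, z forward; pixel columns grow to the right and rows downward; lengths in mm; the calibration is good to about 2 mm. A picture is of the moment at which its call begins.
- ctrl.finish_job(): hands the job in, once; it reports no verdict.
The state is a dict: "time_s": time; "joints": joint angles; "dq": joint speeds; "tau": joint torques, N m; "eef_pos": TCP position; "ee_rot": TCP orientation; "force": force on the tool from outside, world axes, zero at the start; "wrist_torque": the same for the moment, N m; "grip_width": opening from 0.0 (shut) to 1.0 (fully open).
Only numpy, scipy, OpenCV 4.12 (cv2) and the standard library are available. Lean on these libraries where they do the work, as an engineer would, in place of code of your own. Each camera call takes 0.05 s, during which the arm holds its last target.

## Task

The opened drive unit still needs the retaining ring that keeps its sprung belt pulley on the spindle. Take the lock-ring pliers from their stand by squeezing the handles so that they spread and lift the ring, press the ring gently down over the spindle against the pulley until the pulley is firmly at its stop, and let the ring close into the spindle's groove. Then put the pliers back upright in their stand, let go, and leave the other things on the bench where they are.

Things in the scene. Friction and masses are not known exactly. Their poses are not given: they have to be found in the camera images.
- pliers_mid (a point): Centre of the steel middle body of the pliers, which stand upright, tips down. z up; y: line along which the handles close; x: from the ring's centre to its gap. Two tip blades (8 mm thick in x) end 55 mm below. Two flat steel ears (10 mm thick in x, from 12 mm below to 12 mm above, out to 50 mm either side in y) rest in the stand's slots. 0.16 kg.
- pliers_grip (a point): 55 mm above pliers_mid, midway between the two green handles (18 mm wide in x, outer faces bowed outwards, 31 to 75 mm above pliers_mid): grip here from above, closing along y. Relaxed they measure 49 mm over the outer faces; fully squeezed 27 mm, against an inner stop. A spring and the ring push each out with 4 to 13 N; 30 to 60 N of grip is fine.
- lever_a (a joint): Angle of one pliers lever, rad: 0 relaxed, 0.20 fully squeezed. The other lever moves alike. Squeezing drives the tip blades apart, which spreads the ring; it is carried on them by friction while the handles stay squeezed, and slips off the blades when the handles are let out to 0.05 or less (44 mm or more over the handles) and the ring is shut.
- stand: Fixed blue loading stand, 92 x 124 mm, origin at the underside below the pliers; x, y as the pliers'. Two posts (y = 34 to 52 mm either side) have upright slots 13 mm wide in x, floor at z = 64 mm, flared mouth up to 92 mm, end walls outside (2 mm play in y) to 85 mm. The ring lies on a pad 20 mm high round a low stub (3 mm), the pliers' tips in its gap.
- stand_seat (a point): Where pliers_mid is when the pliers stand home in the stand: 76 mm above the stand's underside.
- ring_center (a point): Centre of the shut steel retaining ring, half-way up its 4 mm thickness (fixed to the ring's back). x points to the gap, z up. Shut: 20 mm bore, 31 mm outside, two end lugs reaching to 28 mm in x. The blades bear on the lugs about 20 mm from here in +x. When fully spread, the spindle passes best with its axis 2.5 mm from this point along +x (about 1 mm play all round).
- ring_arm (a joint): Opening angle of one ring arm, rad: 0 shut, about 0.25 when spread by fully squeezed pliers, 0.12 or more if it is caught on the full spindle diameter instead of the groove. The other arm moves alike. 0.05 kg in all.
- spindle (a point): Point on the spindle's upright axis, 72 mm above the bench; z up. Steel spindle 23 mm in diameter, its top a cone (to 12 mm) over the last 6 mm, with a 6 mm high groove 18 mm in diameter, all greased. The motor with spindle and pulley sits differently high each time, not measured: the groove's lower edge is 10 mm below to 10 mm above this point, the spindle's top 31 mm above that edge.
- unit: The opened drive unit, fixed: steel tray 210 x 260 x 34 mm with circuit board, the spindle in its middle; origin at its underside. The flat aluminium pulley (66 mm diameter) round the spindle stands 5 mm above the groove's lower edge, yields from 4 N, and reaches a firm stop after 5 mm at 10 N: only then is a ring on it level with the groove. Pushing with over 20 N would harm the bearing.
- screwdriver: Screwdriver with orange handle, lying on the bench; leave it. Origin at its middle underside.
- screw_jar_mid (a point): Small clear screw jar with black lid, 54 mm diameter, 60 mm high; leave it. Point at its centre.
- spare_roller_center (a point): Brass spare roller standing on end, 40 mm diameter, 35 mm high; leave it. Point at its centre.
There are look-alikes about, which are no part of the job. Of the things like the part that bears pliers_mid, leave any that is purple; of the rest the smaller one is meant. Leave any yellow look-alike of the stand alone.

How it is judged:
By the outcome, as a careful person would: the job done as asked, in the order asked, and still so for the second after the job is handed in, with the robot touching nothing.
It also fails if it takes over 51 s, if anything falls off the work surface, if the arm or the gripper's body presses on something with over 40 N, if the wrist force passes 120 N, or if a joint passes its speed limit or range.

## Working session

There is one attempt and no reset: what is moved stays moved. The work goes in short steps, Python scripts to look and compute and a shell command to move; the robot and the scene stay as the last step left them, time stands still between calls to the robot, and variables do not carry over. Pictures are saved under pics/ and viewed, and the job is handed in when it is done.

```bash
ls; mkdir -p pics
python3 - <<'E'
from rig import telemetry, imaging
import cv2,json,numpy as np
print(telemetry.sense())
for n in("scene","top"):
    c=imaging.capture(n); cv2.imwrite(f"pics/{n}0.png",c["frame"][:,:,::-1]); np.savez(f"pics/{n}0.npz",**c)
    print(n,{k:c[k] for k in("fx","fy","cx","cy","rvec","tvec")})
E
```

```text
pics
{'time_s': 0.0, 'joints': array([ 1.07361070e+00,  3.13454208e-01,  1.49842388e+00,  1.34031804e-05,
        1.33099156e+00, -2.23408477e-01]), 'dq': array([-2.15151138e-03,  9.16817745e-05,  1.39554515e-03,  8.03479582e-04,
        3.09195652e-04, -7.36894949e-04]), 'tau': array([ 2.92944105e-04, -4.12267220e+01, -2.59746587e+01, -1.52789680e-04,
        4.13042813e-03,  5.21182670e-06]), 'eef_pos': array([141.83508013, 505.21916594, 230.73789093]), 'ee_rot': array([-0.56337198,  0.56373599,  0.42667778, -0.42750417]), 'force': array([ 0.01389136,  0.14757139, -0.2641115 ]), 'wrist_torque': array([ 0.04067921, -0.00300204,  0.01817779]), 'grip_width': 0.9997083691877211}
scene {'fx': 449.5555442144778, 'fy': 449.5555442144778, 'cx': 321.5583814980505, 'cy': 234.95390987655227, 'rvec': array([ 1.70553947,  2.06608206, -0.68055551]), 'tvec': array([ 253.2810426 , -364.63746577, 1318.79246317])}
top {'fx': 549.4669645958559, 'fy': 549.4669645958559, 'cx': 319.43601104982565, 'cy': 240.56610328427166, 'rvec': array([ 2.18785658, -2.16563757,  0.10148853]), 'tvec': array([-131.45503279,  526.48554413, 1088.38124889])}
```

View pics/scene0.png

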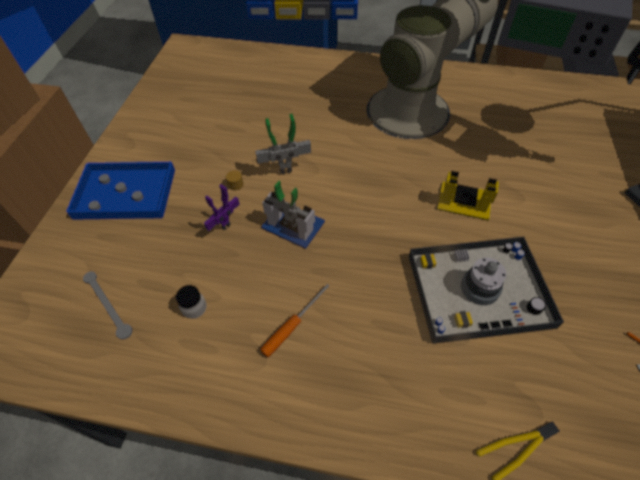

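View pics/top0.png

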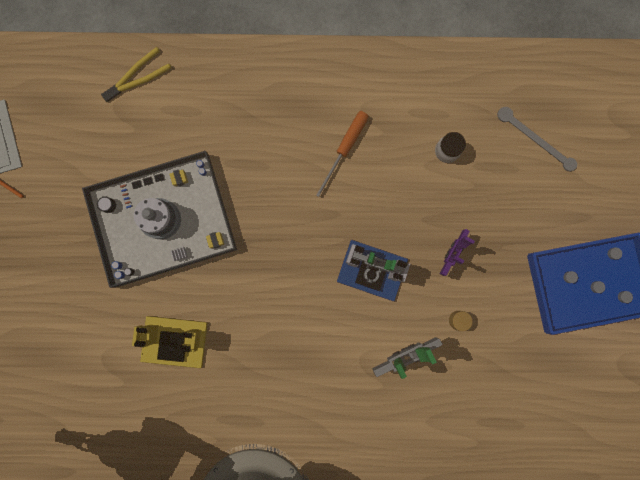

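The candidates for the pliers in the top view are:
- the one in the blue stand at (380,262), green and grey and small;
- the free-standing one at (408,357), green and grey and larger;
- the purple one at (457,252).

The smaller non-purple one, at (380,262) in the blue stand, fits. The yellow stand at (175,342) is a look-alike. I'll confirm this in a crop.

```bash
cat > h.py <<'E'
import numpy as np,cv2
def load(n): return dict(np.load(n))
def RT(c): return cv2.Rodrigues(c["rvec"])[0],np.asarray(c["tvec"]).ravel()
def K(c): return np.array([[c["fx"],0,c["cx"]],[0,c["fy"],c["cy"]],[0,0,1.]],float)
def plane(c,u,v,z):
    R,t=RT(c); o=-R.T@t; d=R.T@np.array([(u-c["cx"])/c["fx"],(v-c["cy"])/c["fy"],1.]); return o+d*(z-o[2])/d[2]
def cloud(c):
    R,t=RT(c); z=c["z_map"].astype(float); v,u=np.mgrid[:480,:640]
    P=np.stack([(u-c["cx"])/c["fx"]*z,(v-c["cy"])/c["fy"]*z,z],-1); W=(P-t)@R; W[z<=0]=np.nan; return W
def proj(c,p): 
    return cv2.projectPoints(np.array(p,float).reshape(-1,3),c["rvec"],c["tvec"],K(c),None)[0].reshape(-1,2)
E
python3 - <<'E'
import cv2,numpy as np
from h import *
t=load("pics/top0.npz");s=load("pics/scene0.npz")
a=cv2.resize(t["frame"][225:385,325:485],(600,600),interpolation=2)
cv2.imwrite("pics/crop_t.png",a[:,:,::-1])
a=cv2.resize(s["frame"][100:260,200:340],(525,600),interpolation=2)
cv2.imwrite("pics/crop_s.png",a[:,:,::-1])
a=cv2.resize(t["frame"][140:300,70:250],(675,600),interpolation=2)
cv2.imwrite("pics/crop_u.png",a[:,:,::-1])
E
```

```text
(no output)
```

View pics/crop_t.png

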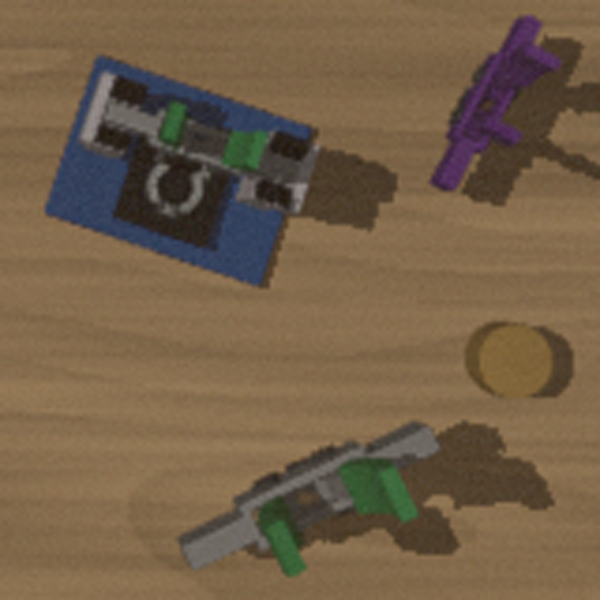

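View pics/crop_s.png

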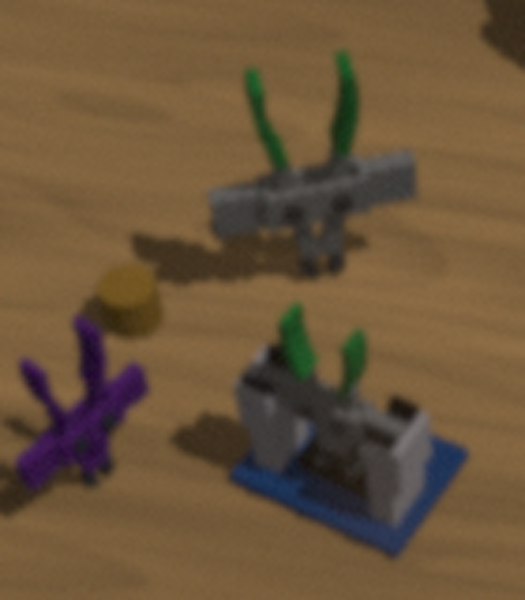

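View pics/crop_u.png

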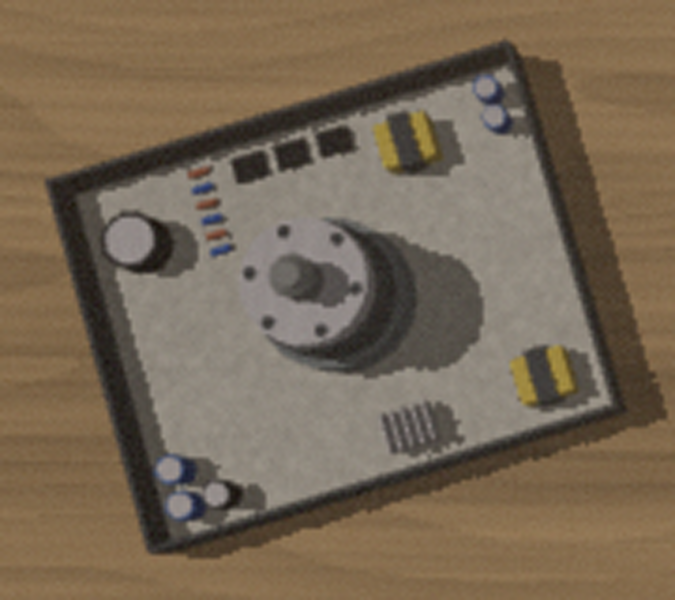

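The crops confirm it. The blue stand, with the ring on its black pad at crop (176,188), holds the smaller green and grey pliers at crop (212,140). The gap faces the pliers. The larger free-standing pliers and the purple ones are decoys. Now I'll measure.

```bash
cat > meas.py <<'E'
import cv2,numpy as np,sys
from h import *
for n in("top0","scene0"):
    c=load(f"pics/{n}.npz");W=cloud(c);h=cv2.cvtColor(c["frame"],cv2.COLOR_RGB2HSV)
    x,y,z=W[...,0],W[...,1],W[...,2]
    print(n,"table z",np.nanmedian(z[300:330,240:330]) if n=="top0" else "")
    # stand
    p0=plane(load("pics/top0.npz"),373,270,8)
    near=(np.hypot(x-p0[0],y-p0[1])<90)
    blue=near&(h[...,0]>95)&(h[...,0]<130)&(h[...,1]>120)&(z<30)&(z>2)
    print(" blue n",blue.sum(),"z",np.nanmedian(z[blue]))
    P=np.argwhere(blue)[:,::-1].astype(np.float32)
    zb=np.nanmedian(z[blue]); Q=np.array([plane(c,u,v,zb)[:2] for u,v in P],np.float32)
    r=cv2.minAreaRect(Q); print(" plate",r)
    gr=near&(h[...,0]>45)&(h[...,0]<80)&(h[...,1]>90)
    print(" green n",gr.sum(),"xy mean",np.nanmean(W[gr],0),"z max",np.nanpercentile(z[gr],98))
    G=W[gr&(z>120)][:,:2]; 
    ear=near&(z>82)&(z<95)&(h[...,1]<60); E=W[ear]
    print(" ear n",len(E),cv2.minAreaRect(E[:,:2].astype(np.float32)),"z",np.median(E[:,2]))
    # unit
    p1=plane(load("pics/top0.npz"),150,215,80)
    d=np.hypot(x-p1[0],y-p1[1])<60
    zz=z[d&(z>40)]; hh,e=np.histogram(zz,np.arange(40,125,2)); print(" hist",[(int(a),int(b)) for a,b in zip(e,hh) if b>3])
E
python3 meas.py
```

```text
top0 table z 1.2184576130808997
 blue n 98 z 11.191738408962985
 plate ((469.884765625, -233.83499145507812), (119.54498291015625, 87.04535675048828), 71.41631317138672)
 green n 145 xy mean [ 480.00084337 -241.32597987  136.01303642] z max 153.3105830752638
 ear n 432 ((481.52606201171875, -238.250732421875), (115.74182891845703, 36.31785583496094), 71.66560363769531) z 87.84301412848237
 hist [(40, 14), (42, 13), (44, 13), (46, 7), (48, 8), (50, 14), (52, 12), (54, 29), (56, 52), (58, 38), (60, 21), (62, 4), (64, 4), (66, 16), (68, 33), (70, 16), (72, 4), (78, 37), (80, 163), (82, 292), (84, 205), (86, 74), (88, 14), (94, 5), (96, 5), (98, 4), (100, 4), (102, 17), (104, 21), (106, 30), (108, 31), (110, 9), (112, 4)]
scene0 table z 
 blue n 282 z 10.964189895996258
 plate ((476.3263244628906, -234.87417602539062), (126.0617904663086, 80.84510803222656), 77.70587921142578)
 green n 164 xy mean [ 482.81787133 -243.8411725   130.36391742] z max 152.09788099816132
 ear n 364 ((484.7323303222656, -237.7108154296875), (113.68115997314453, 34.16957092285156), 73.25826263427734) z 87.17528390822628
 hist [(40, 21), (42, 22), (44, 19), (46, 14), (48, 20), (50, 21), (52, 18), (54, 36), (56, 76), (58, 60), (60, 11), (64, 10), (66, 34), (68, 53), (70, 34), (72, 5), (78, 19), (80, 139), (82, 295), (84, 141), (86, 14), (88, 7), (90, 6), (92, 9), (94, 6), (96, 6), (98, 7), (100, 15), (102, 10), (104, 21), (106, 25), (108, 21), (110, 5)]
```

```bash
cat > meas2.py <<'E'
import cv2,numpy as np
from h import *
from scipy.spatial.transform import Rotation as Ro
q=[-0.56337198,0.56373599,0.42667778,-0.42750417]
M=Ro.from_quat(q[1:]+q[:1]).as_matrix();print("tool axes cols\n",M.round(3))
for n in("top0","scene0"):
    c=load(f"pics/{n}.npz");W=cloud(c);R,t=RT(c)
    print(n,"cam",(-R.T@t).round(0))
    x,y,z=W[...,0],W[...,1],W[...,2]
    tab=np.isfinite(z)&(abs(z)<8); tab&=(x>250)&(x<700); A=np.c_[x[tab],y[tab],np.ones(tab.sum())]
    k=np.linalg.lstsq(A,z[tab],rcond=None)[0]; print(" table fit",k, "at stand",k@[480,-240,1],"at unit",k@[560,210,1])
    p1=plane(load("pics/top0.npz"),150,215,80)
    d=np.hypot(x-p1[0],y-p1[1])<60
    m=d&(z>78)&(z<90); P=W[m]; 
    (cx,cy),r=cv2.minEnclosingCircle(P[:,:2].astype(np.float32)); print(" pulley n",m.sum(),"circ",cx,cy,r,"z med",np.median(P[:,2]))
    mm=d&(z>101); T=W[mm]; print(" spindle top",T.mean(0),"px",np.argwhere(mm).mean(0)[::-1], mm.sum(), "z95",np.percentile(T[:,2],[50,80,95]))
c=load("pics/top0.npz")
for z in (20,24): print("ring px->",plane(c,371.9,275.1,z))
E
python3 meas2.py
python3 - <<'E'
import cv2
from h import *
t=load("pics/top0.npz");s=load("pics/scene0.npz")
cv2.imwrite("pics/c1.png",cv2.resize(t["frame"][235:305,330:420],(800,622)[:2] if 0 else (765,595),interpolation=cv2.INTER_NEAREST)[:,:,::-1])
cv2.imwrite("pics/c2.png",cv2.resize(s["frame"][175:255,250:335],(637,600),interpolation=cv2.INTER_NEAREST)[:,:,::-1])
cv2.imwrite("pics/c3.png",cv2.resize(t["frame"][185:250,125:200],(690,598),interpolation=cv2.INTER_NEAREST)[:,:,::-1])
cv2.imwrite("pics/c4.png",cv2.resize(s["frame"][245:315,450:520],(600,600),interpolation=cv2.INTER_NEAREST)[:,:,::-1])
E
```

```text
tool axes cols
 [[ 0.27  -0.001 -0.963]
 [ 0.963 -0.001  0.27 ]
 [-0.001 -1.     0.   ]]
top0 cam [ 428. -123. 1132.]
 table fit [-3.16607078e-04 -4.53451134e-04  1.50927041e+00] at stand 1.466127288567747 at unit 1.2367457118165774
 pulley n 785 circ 569.1792602539062 199.87966918945312 33.5111198425293 z med 83.23581492650402
 spindle top [568.68190224 197.92352688 106.94222393] px [147.4        213.14782609] 115 z95 [107.0730558  109.24862517 111.66110536]
scene0 cam [1091.  -26.  864.]
 table fit [-9.17001338e-04 -1.10954878e-03  1.63289519e+00] at stand 1.4590262544670645 at unit 0.886369197629747
 pulley n 615 circ 568.0996704101562 198.3668975830078 34.68666458129883 z med 82.92925606481761
 spindle top [571.51332922 197.88264169 106.16118818] px [491.75       265.34782609] 92 z95 [106.32115304 108.28009704 110.00557983]
ring px-> [ 459.18843082 -232.8057594    20.        ]
ring px-> [ 459.0751994  -232.41120509   24.        ]
```

View pics/c1.png

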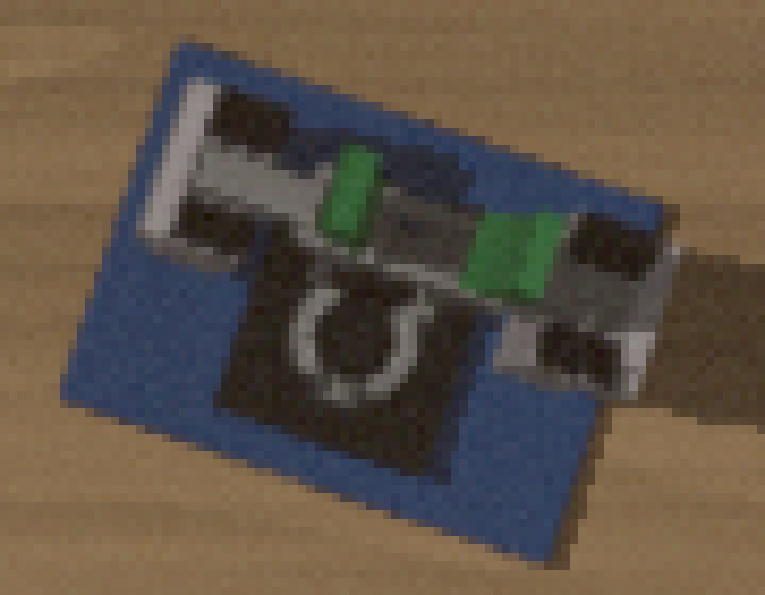

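View pics/c2.png

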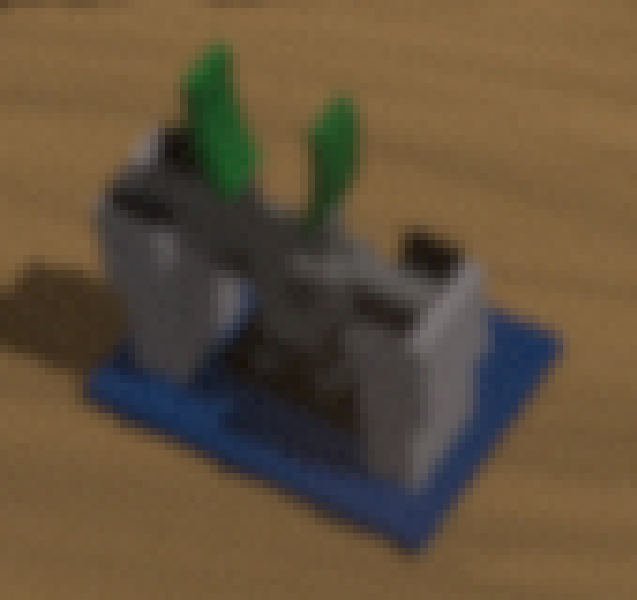

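View pics/c3.png

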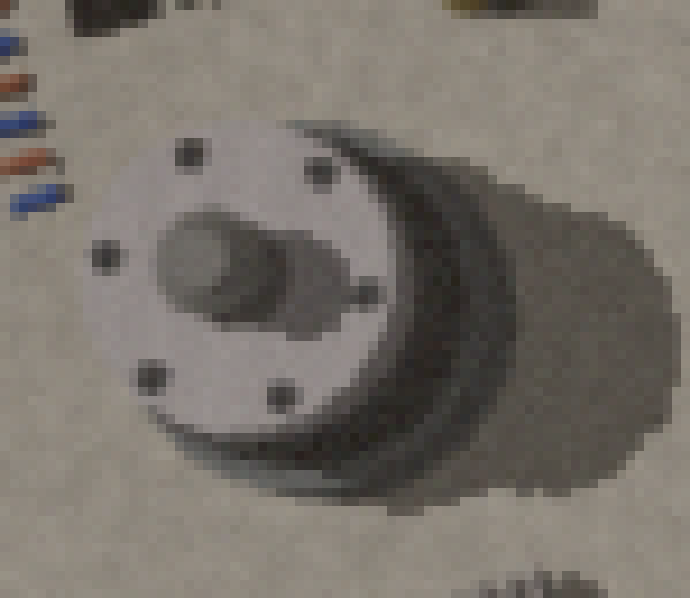

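View pics/c4.png

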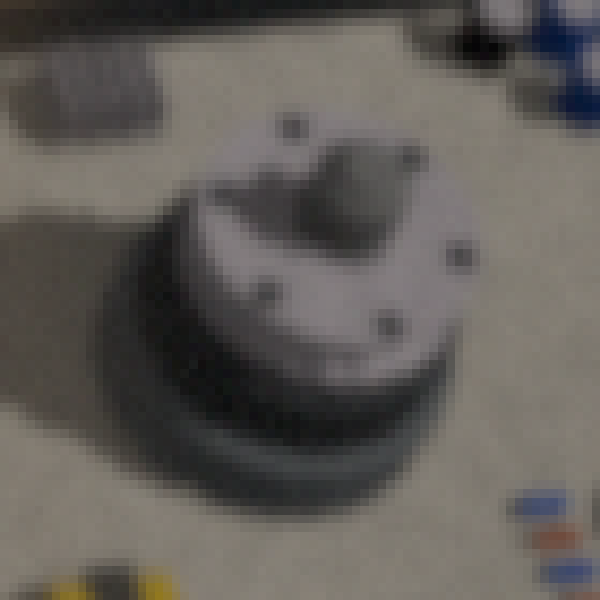

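Run:
```python
from h import *
c=load("pics/top0.npz");s=load("pics/scene0.npz")
f=lambda x,y:(330+x/8.5-.5,235+y/8.5-.5)
g=lambda x,y:(250+x/7.5-.5,175+y/7.5-.5)
C=[plane(c,*f(*p),10)[:2] for p in((183,42),(665,203),(552,565),(62,402))]
print("plate",np.round(C,1),"mean",np.mean(C,0))
for a,b in((0,1),(3,2)):
  d=C[a]-C[b];print("long ang",np.degrees(np.arctan2(d[1],d[0])),np.linalg.norm(d))
for a,b in((0,3),(1,2)):
  d=C[a]-C[b];print("short ang",np.degrees(np.arctan2(d[1],d[0])),np.linalg.norm(d))
print("ring",plane(c,*f(355,336),24)," spindle via pulley",plane(c,150.4,214.6,82.5))
print("spindle tip top", plane(c,125+195/9.2-.5,185+258/9.2-.5,108))
# scene: pulley ellipse left 185 right 478, top 98 bottom 390 ; c4 scale 600/70
k=600/70
print("scene pulley",plane(s,450+331/k-.5,245+246/k-.5,82.5), "tip",plane(s,450+372/k-.5,245+165/k-.5,108))
# scene plate corners: left(85,390) bottom(415,552) right(565,340)
D=[plane(s,*g(*p),5)[:2] for p in((88,388),(415,548),(562,342))];print("scene plate",np.round(D,1),np.mean([D[0],D[2]],0))
# depth-based handle: tops
for n,cc in(("top",c),("scene",s)):
  W=cloud(cc);h=cv2.cvtColor(cc["frame"],cv2.COLOR_RGB2HSV)
  gr=(h[...,0]>45)&(h[...,0]<80)&(h[...,1]>90)&(np.hypot(W[...,0]-480,W[...,1]+240)<70)
  P=W[gr]; Y=np.array([.316,.949]);X=np.array([.949,-.316])
  u=(P[:,:2]-[480,-240])@np.c_[X,Y]
  for sg in(1,-1):
    m=u[:,1]*sg>0; print(n,sg,"x range",np.percentile(u[m,0],[5,50,95]).round(1),"y",np.percentile(u[m,1],[5,50,95]).round(1),"z",np.percentile(P[m,2],[5,95]).round(1))
```

```text
plate [[ 532.  -190.9]
 [ 494.4 -307.1]
 [ 407.5 -279.7]
 [ 445.1 -162.3]] mean [ 469.75435764 -234.97121891]
long ang 72.02237492393749 122.13997443868556
long ang 72.21059775387401 123.24665127917064
short ang -18.19685547046113 91.48849028261225
short ang -17.502104589379492 91.08607970589156
ring [ 461.21493803 -231.12825804   24.        ]  spindle via pulley [569.28716955 199.71360642  82.5       ]
spindle tip top [569.645523   200.83578899 108.        ]
scene pulley [575.46649869 197.41855396  82.5       ] tip [568.61583505 199.62450871 108.        ]
scene plate [[ 490.9 -307.6]
 [ 531.9 -191.8]
 [ 445.4 -162.6]] [ 468.15018544 -235.10991933]
top 1 x range [-8.  -0.3  8.6] y [16.  22.7 26.6] z [112.7 153.2]
top -1 x range [-7.8  0.7  8.5] y [-20.  -15.5  -9.5] z [108.8 152.1]
scene 1 x range [-3.4  4.7 10.4] y [22.  25.3 26.4] z [118.4 151.8]
scene -1 x range [-5.1  4.6 10.7] y [-19.4 -15.6 -10.2] z [105.8 150.8]
```

```bash
cat > go.py <<'E'
# usage: go.py x y z yawdeg [cx cy cz cyaw]  -> tool delta (cm) and twist about tool y
import sys,numpy as np
from rig import telemetry
from scipy.spatial.transform import Rotation as Ro
a=list(map(float,sys.argv[1:]))
s=telemetry.sense();q=s["ee_rot"];M=Ro.from_quat([q[1],q[2],q[3],q[0]]).as_matrix()
yaw=np.degrees(np.arctan2(M[1,0],M[0,0]));p=s["eef_pos"]
print("t %.2f meas"%s["time_s"],p.round(2),"yaw %.2f"%yaw,"tilt",M[:2,1].round(4),"F",s["force"].round(2),"grip %.3f (%.1f mm)"%(s["grip_width"],85*s["grip_width"]),"q",s["joints"].round(2))
if len(a)>=4:
    if len(a)==8: p=np.array(a[4:7]);yaw=a[7]
    d=np.array(a[:3])-p;y=np.radians(yaw)
    print("tool dx %.2f dy %.2f dz %.2f cm  twist_y %.4f"%((d[0]*np.cos(y)+d[1]*np.sin(y))/10,-d[2]/10,(-d[0]*np.sin(y)+d[1]*np.cos(y))/10,np.radians(yaw-a[3])))
E
python3 go.py 481 -238 231.3 72 141.97 505.45 231.29 74.3; python3 go.py 481 -238 200 72
```

```text
t 0.10 meas [141.88 505.24 230.8 ] yaw 74.31 tilt [-0.0005 -0.001 ] F [ 0.14 -0.08 -0.25] grip 0.997 (84.8 mm) q [ 1.07  0.31  1.5  -0.    1.33 -0.22]
tool dx -62.40 dy -0.00 dz -52.76 cm  twist_y 0.0401
t 0.10 meas [141.88 505.24 230.8 ] yaw 74.31 tilt [-0.0005 -0.001 ] F [ 0.14 -0.08 -0.25] grip 0.997 (84.8 mm) q [ 1.07  0.31  1.5  -0.    1.33 -0.22]
tool dx -62.39 dy 3.08 dz -52.75 cm  twist_y 0.0403
```

```bash
python3 -m handwheel '[{"delta_pos":[-1.2,0,-1.0],"twist":[0,0.04,0],"jaw":0.8},{"delta_pos":[-3.6,0,-3.0],"twist":[0,0.04,0],"jaw":0.8},{"delta_pos":[-6.8,0,-5.75],"twist":[0,0.04,0],"jaw":0.8},{"delta_pos":[-10,0,-8.45],"twist":[0,0.04,0],"jaw":0.8},{"delta_pos":[-13.2,0,-11.15],"twist":[0,0.04,0],"jaw":0.8},{"delta_pos":[-16.4,0,-13.85],"twist":[0,0.04,0],"jaw":0.8},{"delta_pos":[-19.6,0,-16.55],"twist":[0,0.04,0],"jaw":0.8},{"delta_pos":[-22.8,0,-19.25],"twist":[0,0.04,0],"jaw":0.8},{"delta_pos":[-26,0,-21.95],"twist":[0,0.04,0],"jaw":0.8},{"delta_pos":[-29.2,0,-24.65],"twist":[0,0.04,0],"jaw":0.8}]' 40; python3 go.py 481 -238 180 72
```

```text
time_s: 0.93
eef_pos: [299.6, 157.6, 231.3]
ee_rot: [-0.572, 0.572, 0.416, -0.416]
force: [1.5, 1.0, 0.1]
grip_width: 0.8
t 0.93 meas [299.57 157.62 231.33] yaw 72.05 tilt [0.0004 0.0001] F [1.46 1.   0.13] grip 0.800 (68.0 mm) q [ 0.13 -0.12  1.98  0.    1.28 -1.12]
tool dx -32.04 dy 5.13 dz -29.45 cm  twist_y 0.0009
```

```bash
python3 -m handwheel '[{"delta_pos":[-3,0.2,-2.8],"twist":[0,0,0],"jaw":0.8},{"delta_pos":[-6,0.5,-5.5],"twist":[0,0,0],"jaw":0.8},{"delta_pos":[-9,1,-8.3],"twist":[0,0,0],"jaw":0.8},{"delta_pos":[-12,1.5,-11],"twist":[0,0,0],"jaw":0.8},{"delta_pos":[-15,2,-13.8],"twist":[0,0,0],"jaw":0.8},{"delta_pos":[-18,2.5,-16.5],"twist":[0,0,0],"jaw":0.8},{"delta_pos":[-21,3,-19.3],"twist":[0,0,0],"jaw":0.8},{"delta_pos":[-24,3.5,-22.1],"twist":[0,0,0],"jaw":0.8},{"delta_pos":[-27,4,-24.8],"twist":[0,0,0],"jaw":0.8},{"delta_pos":[-30,4.5,-27.6],"twist":[0,0,0],"jaw":0.8}]'; python3 go.py 481 -238 180 72
```

```text
time_s: 1.77
eef_pos: [469.7, -213.1, 185.6]
ee_rot: [0.572, -0.572, -0.416, 0.416]
force: [0.0, 0.4, 0.3]
grip_width: 0.798
t 1.77 meas [ 469.65 -213.07  185.61] yaw 71.99 tilt [-0.0006  0.0005] F [0.01 0.44 0.27] grip 0.798 (67.8 mm) q [-0.65  0.33  1.59  0.    1.22 -1.91]
tool dx -2.02 dy 0.56 dz -1.85 cm  twist_y -0.0001
```

```bash
python3 -m handwheel '[{"delta_pos":[-1,0.3,-0.9],"twist":[0,0,0],"jaw":0.8},{"delta_pos":[-1.8,0.6,-1.7],"twist":[0,0,0],"jaw":0.8},{"delta_pos":[-2,0.6,-1.9],"twist":[0,0,0],"jaw":0.8},{"delta_pos":[-2,0.6,-1.9],"twist":[0,0,0],"jaw":0.8},{"delta_pos":[-2,0.6,-1.9],"twist":[0,0,0],"jaw":0.8},{"delta_pos":[-2,0.6,-1.9],"twist":[0,0,0],"jaw":0.8},{"delta_pos":[-2,0.6,-1.9],"twist":[0,0,0],"jaw":0.8},{"delta_pos":[-2,0.6,-1.9],"twist":[0,0,0],"jaw":0.8},{"delta_pos":[-2,0.6,-1.9],"twist":[0,0,0],"jaw":0.8},{"delta_pos":[-2,0.6,-1.9],"twist":[0,0,0],"jaw":0.8}]'; python3 go.py 481 -238 112 72
python3 - <<'E'
from rig import imaging
import cv2,numpy as np
for n in("top","scene"):
    c=imaging.capture(n); np.savez(f"pics/{n}1.npz",**c)
    a=c["frame"][200:320,320:480] if n=="top" else c["frame"][120:260,220:350]
    cv2.imwrite(f"pics/a1{n}.png",cv2.resize(a,None,fx=4.2,fy=4.2,interpolation=2)[:,:,::-1])
E
```

```text
time_s: 2.6
eef_pos: [481.4, -235.8, 180.5]
ee_rot: [-0.572, 0.572, 0.416, -0.416]
force: [0.2, -0.0, 0.3]
grip_width: 0.797
t 2.60 meas [ 481.36 -235.81  180.46] yaw 72.03 tilt [ 0.0002 -0.0002] F [ 0.18 -0.02  0.3 ] grip 0.797 (67.7 mm) q [-0.67  0.38  1.54 -0.    1.22 -1.93]
tool dx -0.22 dy 6.85 dz -0.03 cm  twist_y 0.0006
```

View pics/a1top.png

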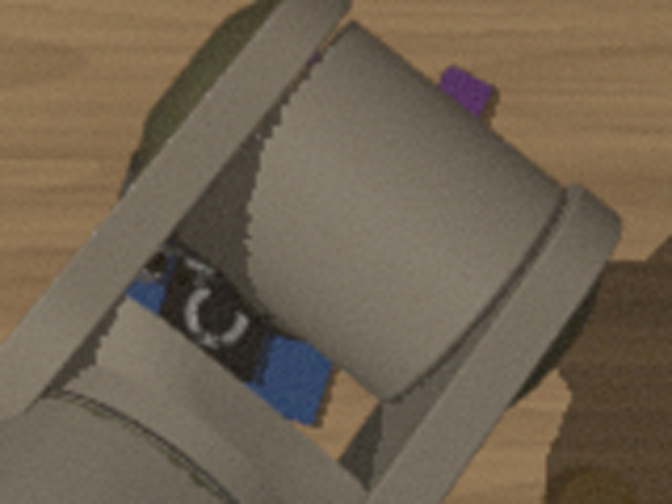

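View pics/a1scene.png

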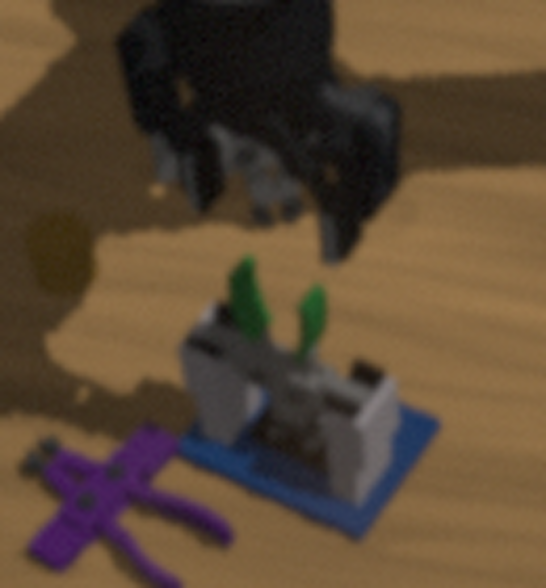

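The gripper is centred over the handles, which are at (245,290) and (312,310) in the scene crop. The purple look-alike now lies differently from the first frame, and nothing of mine went near it: the force stayed below 2 N. Descending.

```bash
python3 -m handwheel '[{"delta_pos":[-0.1,0.6,0],"twist":[0,0,0],"jaw":0.8},{"delta_pos":[-0.2,1.6,0],"twist":[0,0,0],"jaw":0.8},{"delta_pos":[-0.2,2.8,0],"twist":[0,0,0],"jaw":0.8},{"delta_pos":[-0.2,4,0],"twist":[0,0,0],"jaw":0.8},{"delta_pos":[-0.2,5.2,0],"twist":[0,0,0],"jaw":0.8},{"delta_pos":[-0.2,6.3,0],"twist":[0,0,0],"jaw":0.75},{"delta_pos":[-0.2,6.9,0],"twist":[0,0,0],"jaw":0.7},{"delta_pos":[-0.2,7.0,0],"twist":[0,0,0],"jaw":0.65},{"delta_pos":[-0.2,7.0,0],"twist":[0,0,0],"jaw":0.63},{"delta_pos":[-0.2,7.0,0],"twist":[0,0,0],"jaw":0.61}]' 45; python3 go.py 481 -238 110 72
```

```text
time_s: 3.53
eef_pos: [480.9, -238.1, 110.6]
ee_rot: [-0.572, 0.572, 0.416, -0.416]
force: [0.4, 0.5, -0.5]
grip_width: 0.609
t 3.53 meas [ 480.91 -238.08  110.65] yaw 72.02 tilt [ 0.0005 -0.0005] F [ 0.42  0.46 -0.53] grip 0.609 (51.8 mm) q [-0.68  0.46  1.62 -0.    1.06 -1.94]
tool dx 0.01 dy 0.06 dz -0.01 cm  twist_y 0.0003
```

```bash
python3 -m handwheel '[{"delta_pos":[0,0,0],"twist":[0,0,0],"jaw":0.58},{"delta_pos":[0,-0.02,0],"twist":[0,0,0],"jaw":0.55},{"delta_pos":[0,-0.06,0],"twist":[0,0,0],"jaw":0.52},{"delta_pos":[0,-0.1,0],"twist":[0,0,0],"jaw":0.48},{"delta_pos":[0,-0.14,0],"twist":[0,0,0],"jaw":0.44},{"delta_pos":[0,-0.18,0],"twist":[0,0,0],"jaw":0.4},{"delta_pos":[0,-0.2,0],"twist":[0,0,0],"jaw":0.36},{"delta_pos":[0,-0.22,0],"twist":[0,0,0],"jaw":0.3},{"delta_pos":[0,-0.24,0],"twist":[0,0,0],"jaw":0.25},{"delta_pos":[0,-0.24,0],"twist":[0,0,0],"jaw":0.25}]' 45; python3 go.py
```

```text
time_s: 4.37
eef_pos: [481.6, -238.2, 114.5]
ee_rot: [-0.571, 0.573, 0.416, -0.415]
force: [-0.8, 3.1, 11.0]
grip_width: 0.287
t 4.37 meas [ 481.6  -238.21  114.51] yaw 72.03 tilt [ 0.0029 -0.0017] F [-0.81  3.09 10.95] grip 0.287 (24.4 mm) q [-0.68  0.46  1.61  0.    1.07 -1.94]
```

```bash
python3 -m handwheel '[{"delta_pos":[0,-0.1,0],"twist":[0,0,0],"jaw":0.2},{"delta_pos":[0,-0.2,0],"twist":[0,0,0],"jaw":0.2},{"delta_pos":[0,-0.3,0],"twist":[0,0,0],"jaw":0.2},{"delta_pos":[0,-0.4,0],"twist":[0,0,0],"jaw":0.2},{"delta_pos":[0,-0.55,0],"twist":[0,0,0],"jaw":0.2},{"delta_pos":[0,-0.7,0],"twist":[0,0,0],"jaw":0.2},{"delta_pos":[0,-0.85,0],"twist":[0,0,0],"jaw":0.2},{"delta_pos":[0,-1.0,0],"twist":[0,0,0],"jaw":0.2},{"delta_pos":[0,-1.0,0],"twist":[0,0,0],"jaw":0.2},{"delta_pos":[0,-1.0,0],"twist":[0,0,0],"jaw":0.2}]'; python3 go.py
python3 - <<'E'
from rig import imaging
import cv2,numpy as np
for n in("top","scene"):
    c=imaging.capture(n); np.savez(f"pics/{n}2.npz",**c)
    a=c["frame"][230:320,330:440] if n=="top" else c["frame"][140:260,240:350]
    cv2.imwrite(f"pics/a2{n}.png",cv2.resize(a,None,fx=5,fy=5,interpolation=2)[:,:,::-1])
E
```

```text
time_s: 5.2
eef_pos: [480.7, -237.9, 122.8]
ee_rot: [-0.572, 0.572, 0.416, -0.416]
force: [-0.9, 0.4, -2.6]
grip_width: 0.29
t 5.20 meas [ 480.73 -237.91  122.76] yaw 72.02 tilt [ 0.     -0.0001] F [-0.92  0.38 -2.64] grip 0.290 (24.7 mm) q [-0.68  0.45  1.61 -0.    1.09 -1.94]
```

View pics/a2top.png

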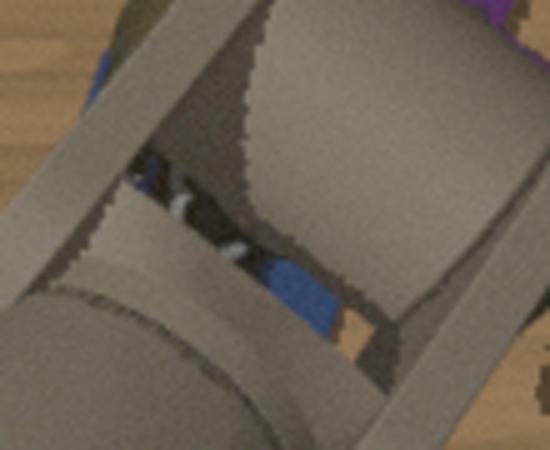

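View pics/a2scene.png

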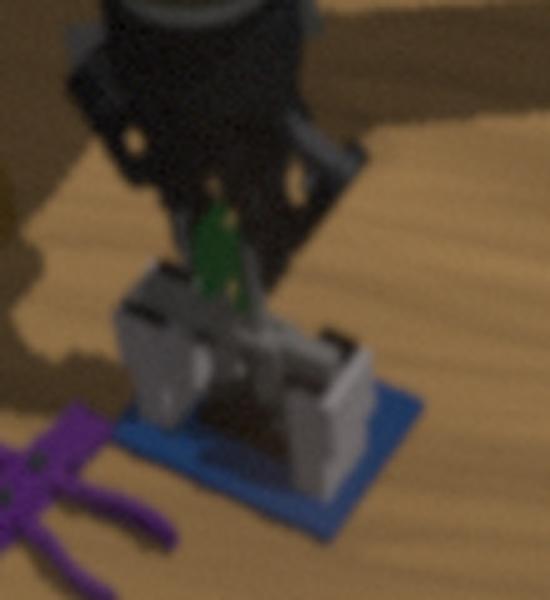

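```bash
python3 -m handwheel '[{"delta_pos":[0,-0.3,0],"twist":[0,0,0],"jaw":0.2},{"delta_pos":[0,-0.8,0],"twist":[0,0,0],"jaw":0.2},{"delta_pos":[0,-1.5,0],"twist":[0,0,0],"jaw":0.2},{"delta_pos":[0,-2.4,0],"twist":[0,0,0],"jaw":0.2},{"delta_pos":[0,-3.4,0],"twist":[0,0,0],"jaw":0.2},{"delta_pos":[0,-4.4,0],"twist":[0,0,0],"jaw":0.2},{"delta_pos":[0,-5.4,0],"twist":[0,0,0],"jaw":0.2},{"delta_pos":[0,-6.4,0],"twist":[0,0,0],"jaw":0.2},{"delta_pos":[0,-7.2,0],"twist":[0,0,0],"jaw":0.2},{"delta_pos":[0,-7.6,0],"twist":[0,0,0],"jaw":0.2}]'; python3 go.py
python3 - <<'E'
from rig import imaging
import cv2,numpy as np
for n in("top","scene"):
    c=imaging.capture(n); np.savez(f"pics/{n}3.npz",**c)
    a=c["frame"][200:320,310:460] if n=="top" else c["frame"][120:260,210:350]
    cv2.imwrite(f"pics/a3{n}.png",cv2.resize(a,None,fx=4,fy=4,interpolation=2)[:,:,::-1])
E
```

```text
time_s: 6.13
eef_pos: [481.0, -238.1, 200.2]
ee_rot: [-0.571, 0.573, 0.416, -0.416]
force: [-0.1, 0.4, -1.9]
grip_width: 0.287
t 6.13 meas [ 481.02 -238.12  200.23] yaw 72.02 tilt [ 0.0014 -0.0011] F [-0.09  0.38 -1.92] grip 0.287 (24.4 mm) q [-0.68  0.36  1.51  0.    1.27 -1.94]
```

View pics/a3top.png

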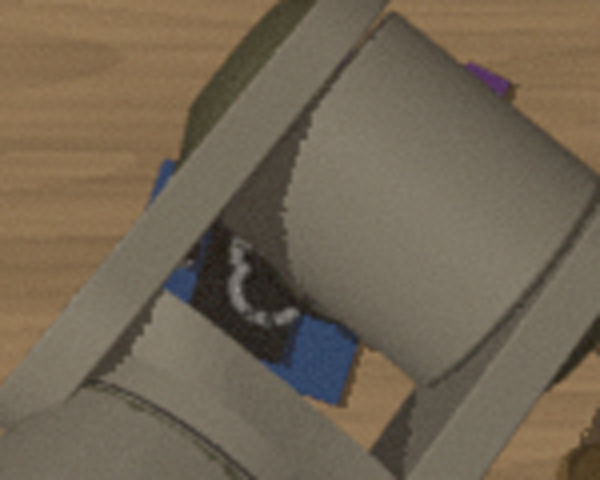

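View pics/a3scene.png

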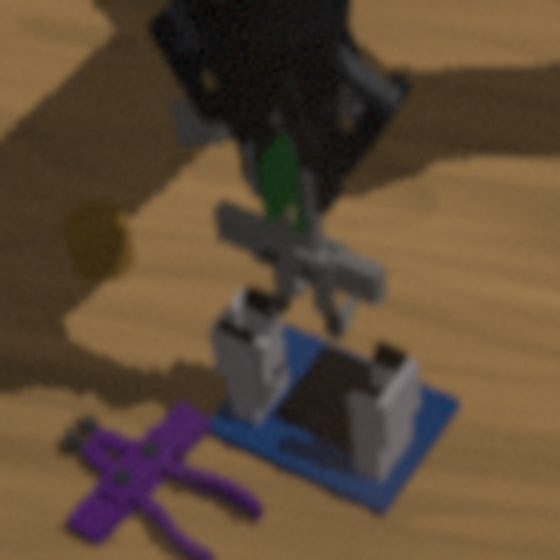

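```bash
python3 - <<'E'
from h import *
c=load("pics/top3.npz");W=cloud(c);hs=cv2.cvtColor(c["frame"],cv2.COLOR_RGB2HSV)
sub=(slice(255,285),slice(360,390))
m=np.zeros((480,640),bool);m[sub]=True
m&=(hs[...,1]<70)&(hs[...,2]>90)&(W[...,2]>60)&(W[...,2]<130)
print(m.sum(),np.median(W[m],0)); P=np.argwhere(m)
z=np.median(W[m][:,2])
# extent in pliers frame at plane z
X=np.array([.951,-.309]);Y=np.array([.309,.951])
Q=np.array([plane(c,u,v,z)[:2] for v,u in P])-[481,-238.1]
print(np.c_[Q@X,Q@Y].round(1)[np.argsort(Q@X)][:6]); print((Q@Y).min(),(Q@Y).max(),(Q@X).min(),(Q@X).max())
E
python3 go.py 481 -238 200 162
```

```text
60 [ 460.39720758 -219.98838193  112.42443507]
[[-35.1  -0.3]
 [-34.5   3.7]
 [-34.5  -2.1]
 [-33.3   0.2]
 [-32.7  -1.5]
 [-32.1   8.4]]
-15.00037014978381 21.71638208709377 -35.05444076435697 -3.3746498131488725
t 6.23 meas [ 480.94 -238.05  199.44] yaw 72.02 tilt [ 0.001  -0.0008] F [ 0.18  0.1  -2.45] grip 0.287 (24.4 mm) q [-0.68  0.36  1.51 -0.    1.26 -1.94]
tool dx 0.01 dy -0.06 dz -0.00 cm  twist_y -1.5704
```

```bash
python3 -m handwheel '[{"delta_pos":[0.6,-0.2,0.1],"twist":[0,-0.02,0],"jaw":0.2},{"delta_pos":[1.8,-0.6,0.2],"twist":[0,-0.06,0],"jaw":0.2},{"delta_pos":[3.6,-1.1,0.4],"twist":[0,-0.13,0],"jaw":0.2},{"delta_pos":[6,-1.5,0.6],"twist":[0,-0.21,0],"jaw":0.2},{"delta_pos":[8.8,-1.8,0.9],"twist":[0,-0.31,0],"jaw":0.2},{"delta_pos":[11.8,-2,1.2],"twist":[0,-0.41,0],"jaw":0.2},{"delta_pos":[14.8,-2,1.5],"twist":[0,-0.51,0],"jaw":0.2},{"delta_pos":[17.8,-2,1.8],"twist":[0,-0.61,0],"jaw":0.2},{"delta_pos":[20.8,-2,2.1],"twist":[0,-0.71,0],"jaw":0.2},{"delta_pos":[23.8,-2,2.4],"twist":[0,-0.81,0],"jaw":0.2}]'; python3 go.py 574.5 216.4 219 162
```

```text
time_s: 7.07
eef_pos: [531.1, -1.5, 218.7]
ee_rot: [-0.36, 0.359, 0.609, -0.609]
force: [-0.2, -1.0, -3.4]
grip_width: 0.29
t 7.07 meas [531.13  -1.52 218.68] yaw 118.87 tilt [-0.0005  0.0003] F [-0.24 -0.98 -3.41] grip 0.290 (24.7 mm) q [-0.22  0.34  1.5   0.    1.31 -2.3 ]
tool dx 16.99 dy -0.03 dz -14.32 cm  twist_y -0.7527
```

```bash
python3 -m handwheel '[{"delta_pos":[2.2,0,-1.9],"twist":[0,-0.1,0],"jaw":0.2},{"delta_pos":[4.4,0,-3.7],"twist":[0,-0.2,0],"jaw":0.2},{"delta_pos":[6.6,0,-5.6],"twist":[0,-0.3,0],"jaw":0.2},{"delta_pos":[8.8,0,-7.4],"twist":[0,-0.4,0],"jaw":0.2},{"delta_pos":[11,0,-9.3],"twist":[0,-0.49,0],"jaw":0.2},{"delta_pos":[13,0,-11],"twist":[0,-0.58,0],"jaw":0.2},{"delta_pos":[14.8,0,-12.5],"twist":[0,-0.66,0],"jaw":0.2},{"delta_pos":[16.1,0,-13.6],"twist":[0,-0.72,0],"jaw":0.2},{"delta_pos":[16.8,0,-14.2],"twist":[0,-0.75,0],"jaw":0.2},{"delta_pos":[17,0,-14.3],"twist":[0,-0.753,0],"jaw":0.2}]'; python3 go.py 574.5 216.4 219 162
python3 - <<'E'
from rig import imaging
import cv2,numpy as np
for n in("top","scene"):
    c=imaging.capture(n); np.savez(f"pics/{n}4.npz",**c)
    a=c["frame"][160:260,90:220] if n=="top" else c["frame"][200:320,420:550]
    cv2.imwrite(f"pics/a4{n}.png",cv2.resize(a,None,fx=5,fy=5,interpolation=2)[:,:,::-1])
E
```

```text
time_s: 7.9
eef_pos: [575.7, 215.4, 218.3]
ee_rot: [0.112, -0.112, -0.698, 0.698]
force: [-0.4, -0.5, -2.2]
grip_width: 0.282
t 7.90 meas [575.66 215.38 218.28] yaw 161.80 tilt [-0.0009  0.0001] F [-0.43 -0.49 -2.22] grip 0.282 (24.0 mm) q [ 0.17  0.52  1.22  0.    1.4  -2.66]
tool dx 0.14 dy -0.07 dz -0.06 cm  twist_y -0.0035
```

View pics/a4top.png

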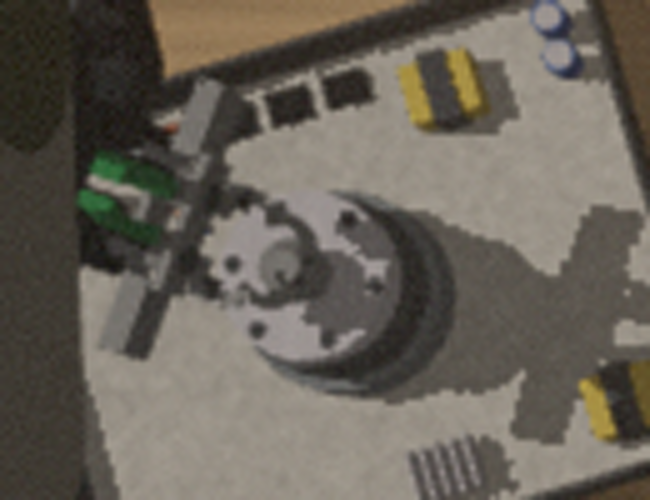

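View pics/a4scene.png

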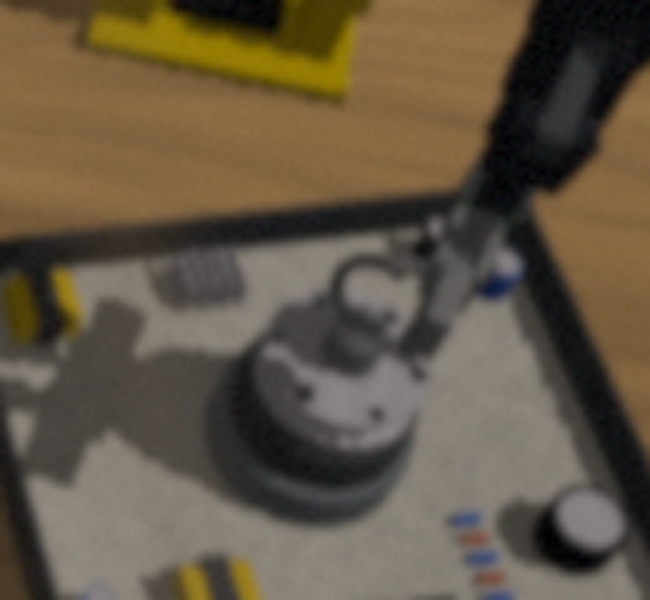

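The spread ring hangs on the blades above the spindle: dark arc at crop (275,250) in the top view, and around crop (365,285) in the scene view. I'll zoom in to measure the offset.

Run:
```python
from h import *
t=load("pics/top4.npz");s=load("pics/scene4.npz")
cv2.imwrite("pics/z4t.png",cv2.resize(t["frame"][190:230,125:165],(600,600),interpolation=0)[:,:,::-1])
cv2.imwrite("pics/z4s.png",cv2.resize(s["frame"][240:285,475:520],(600,600),interpolation=0)[:,:,::-1])
# predicted ring centre & spindle axis
for n,c,(u0,v0),k in(("t",t,(125,190),15),("s",s,(475,240),600/45)):
    X=np.array([.309,.951]);Y=np.array([-.951,.309]);T=np.array([575.7,215.4]);
    pts=[np.r_[T-19.6*X,128]]+[np.r_[569.2,200,z] for z in(108,128)]+[np.r_[T-19.6*X-15.5*X,128]]
    print(n,((proj(c,pts)+.5-[u0,v0])*k).round(0).tolist())
    W=cloud(c);z=W[...,2]; m=(z>118)&(z<134)&(np.hypot(W[...,0]-569,W[...,1]-198)<22)
    if m.sum(): print(m.sum(),np.median(z[m]),((np.argwhere(m)[:,::-1].mean(0)+.5-[u0,v0])*k).round())
```

```text
t [[300.0, 323.0], [324.0, 349.0], [274.0, 326.0], [419.0, 363.0]]
128 129.57294133093149 [316. 337.]
s [[266.0, 253.0], [248.0, 327.0], [289.0, 254.0], [160.0, 210.0]]
124 128.9472067527123 [244. 239.]
```

View pics/z4t.png

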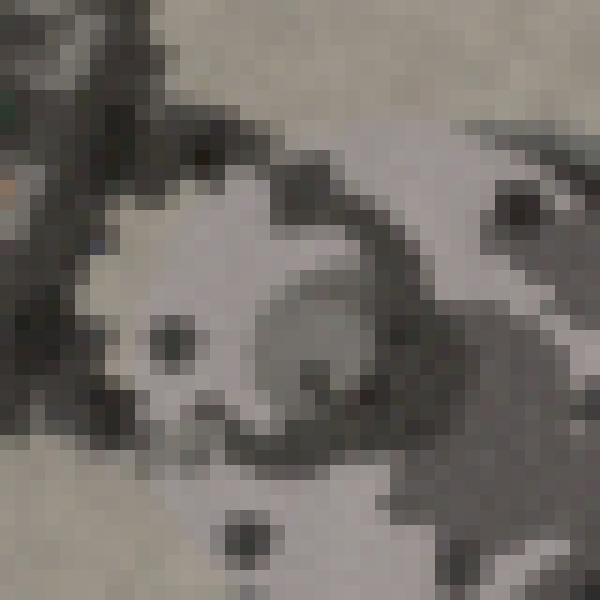

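View pics/z4s.png

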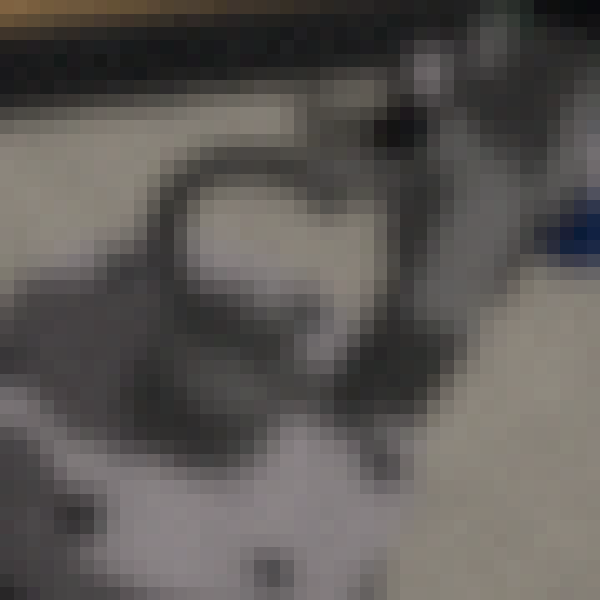

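Run:
```python
from h import *
X=np.array([.309,.951]);Y=np.array([-.951,.309]);T=np.array([575.7,215.4])
for f in("top4","scene4"):
    c=load(f"pics/{f}.npz");W=cloud(c);z=W[...,2]
    m=(z>117)&(z<138)&(np.hypot(W[...,0]-569,W[...,1]-198)<26)
    P=np.argwhere(m)[:,::-1]; Q=np.array([plane(c,u,v,129)[:2] for u,v in P])-T
    a,b=Q@X,Q@Y
    print(f,len(a),"X min",np.sort(a)[:5].round(1),"Y",np.sort(b)[:4].round(1),np.sort(b)[-4:].round(1))
    # inner: circle fit to outermost by X bins
    for lo in(-36,-32,-28,-24,-20,-16,-12):
        k=(a>=lo)&(a<lo+4); 
        if k.sum():print("  X",lo,"Ymin %.1f Ymax %.1f n %d"%(b[k].min(),b[k].max(),k.sum()), "inner", b[k&(b<0)].max().round(1) if (k&(b<0)).any() else None, b[k&(b>0)].min().round(1) if (k&(b>0)).any() else None)
    img=c["frame"].copy(); img[m]=[255,0,0]
    sl=(slice(190,230),slice(125,165)) if f=="top4" else (slice(240,285),slice(475,520))
    cv2.imwrite(f"pics/m_{f}.png",cv2.resize(img[sl],(450,450),interpolation=0)[:,:,::-1])
```

```text
top4 159 X min [-36.1 -35.9 -35.5 -35.3 -35. ] Y [-21.2 -20.7 -20.1 -20.1] [21.8 21.8 21.8 22.4]
  X -36 Ymin -10.2 Ymax 11.3 n 19 inner -0.3 0.8
  X -32 Ymin -13.1 Ymax 14.8 n 27 inner -1.5 0.2
  X -28 Ymin -15.5 Ymax 17.7 n 17 inner -8.5 11.3
  X -24 Ymin -16.6 Ymax 18.8 n 12 inner -12.5 14.8
  X -20 Ymin -17.2 Ymax 18.3 n 13 inner -12.5 14.2
  X -16 Ymin -19.5 Ymax 21.8 n 19 inner -11.3 13.6
  X -12 Ymin -20.1 Ymax 21.2 n 14 inner -14.8 16.6
scene4 143 X min [-36.6 -36.5 -36.2 -35.9 -35.5] Y [-23.8 -22.9 -22.5 -22.1] [20.8 21.7 22.1 22.6]
  X -36 Ymin -14.1 Ymax 14.3 n 22 inner -1.1 0.2
  X -32 Ymin -15.4 Ymax 16.1 n 19 inner -3.4 4.3
  X -28 Ymin -18.0 Ymax 18.9 n 16 inner -9.1 12.5
  X -24 Ymin -18.3 Ymax 19.8 n 15 inner -11.7 12.1
  X -20 Ymin -18.7 Ymax 19.4 n 17 inner -11.2 11.6
  X -16 Ymin -22.1 Ymax 22.1 n 21 inner -10.3 11.2
  X -12 Ymin -22.5 Ymax 21.7 n 14 inner -16.4 15.3
```

View pics/m_top4.png

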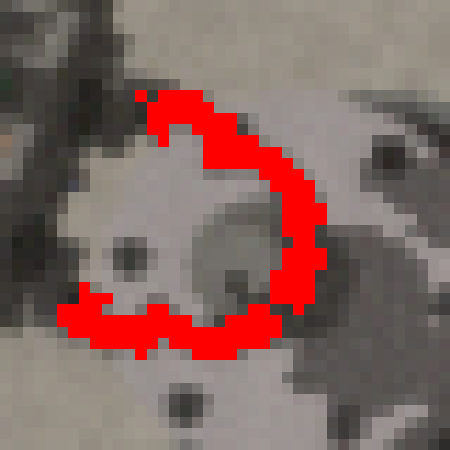

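View pics/m_scene4.png

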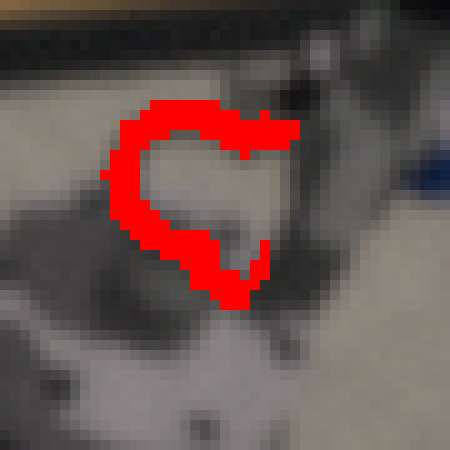

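```bash
python3 go.py 574.9 216.6 198 162
```

```text
t 8.00 meas [575.78 213.59 218.5 ] yaw 161.57 tilt [-0.0007 -0.0003] F [-0.   -0.36 -1.88] grip 0.285 (24.3 mm) q [ 0.16  0.52  1.23 -0.    1.4  -2.66]
tool dx 0.18 dy 2.05 dz -0.26 cm  twist_y -0.0076
```

```bash
python3 -m handwheel '[{"delta_pos":[0.05,0.1,-0.1],"twist":[0,-0.007,0],"jaw":0.2},{"delta_pos":[0.1,0.3,-0.2],"twist":[0,-0.007,0],"jaw":0.2},{"delta_pos":[0.18,0.5,-0.26],"twist":[0,-0.007,0],"jaw":0.2},{"delta_pos":[0.18,0.7,-0.26],"twist":[0,-0.007,0],"jaw":0.2},{"delta_pos":[0.18,0.8,-0.26],"twist":[0,-0.007,0],"jaw":0.2},{"delta_pos":[0.18,0.8,-0.26],"twist":[0,-0.007,0],"jaw":0.2},{"delta_pos":[0.18,0.8,-0.26],"twist":[0,-0.007,0],"jaw":0.2},{"delta_pos":[0.18,0.8,-0.26],"twist":[0,-0.007,0],"jaw":0.2},{"delta_pos":[0.18,0.8,-0.26],"twist":[0,-0.007,0],"jaw":0.2},{"delta_pos":[0.18,0.8,-0.26],"twist":[0,-0.007,0],"jaw":0.2}]'
cat > ringm.py <<'E'
import sys
from h import *
from rig import imaging,telemetry
from scipy.spatial.transform import Rotation as Ro
i=sys.argv[1]
for f in("top","scene"):
    s=telemetry.sense();q=s["ee_rot"];M=Ro.from_quat([q[1],q[2],q[3],q[0]]).as_matrix()
    T=s["eef_pos"];yw=np.arctan2(M[1,0],M[0,0]);Y=np.array([np.cos(yw),np.sin(yw)]);X=np.array([Y[1],-Y[0]])
    c=imaging.capture(f);np.savez(f"pics/{f}{i}.npz",**c);W=cloud(c);z=W[...,2]
    zr=T[2]-89
    ctr=T[:2]-20*X
    m=(abs(z-zr)<8)&(np.hypot(W[...,0]-ctr[0],W[...,1]-ctr[1])<24)
    Q=np.array([plane(c,u,v,zr)[:2] for v,u in np.argwhere(m)])-T[:2];a,b=Q@X,Q@Y
    k=a<-18
    print(f,"t",s["time_s"],"T",T.round(2),"yaw",np.degrees(yw).round(2),"n",len(a),"zmed",np.median(z[m]).round(1),"back X",np.sort(a)[:4].round(1),"Y mid %.2f"%((np.sort(b[k])[1]+np.sort(b[k])[-2])/2))
E
python3 ringm.py 5; python3 go.py 574.9 216.6 198 162
```

```text
time_s: 8.83
eef_pos: [575.3, 216.5, 210.8]
ee_rot: [-0.111, 0.111, 0.698, -0.698]
force: [0.2, -0.1, -1.5]
grip_width: 0.288
top t 8.8333 T [575.33 216.52 210.77] yaw 161.98 n 142 zmed 122.1 back X [-36.3 -36.  -35.8 -35.6] Y mid 0.73
scene t 8.8833 T [575.33 216.51 210.77] yaw 161.97 n 129 zmed 121.9 back X [-36.1 -35.8 -35.7 -35.4] Y mid 0.41
t 8.93 meas [575.32 216.5  210.76] yaw 161.98 tilt [0.0001 0.    ] F [ 0.46  0.35 -1.78] grip 0.287 (24.4 mm) q [ 0.17  0.53  1.24 -0.    1.38 -2.66]
tool dx 0.04 dy 1.28 dz 0.00 cm  twist_y -0.0004
```

```bash
python3 -m handwheel '[{"delta_pos":[0.03,0.15,0],"twist":[0,0,0],"jaw":0.2},{"delta_pos":[0.03,0.3,0],"twist":[0,0,0],"jaw":0.2},{"delta_pos":[0.03,0.5,0],"twist":[0,0,0],"jaw":0.2},{"delta_pos":[0.03,0.7,0],"twist":[0,0,0],"jaw":0.2},{"delta_pos":[0.03,0.9,0],"twist":[0,0,0],"jaw":0.2},{"delta_pos":[0.03,1.1,0],"twist":[0,0,0],"jaw":0.2},{"delta_pos":[0.03,1.25,0],"twist":[0,0,0],"jaw":0.2},{"delta_pos":[0.03,1.3,0],"twist":[0,0,0],"jaw":0.2},{"delta_pos":[0.03,1.3,0],"twist":[0,0,0],"jaw":0.2},{"delta_pos":[0.03,1.3,0],"twist":[0,0,0],"jaw":0.2}]'; python3 ringm.py 6
python3 - <<'E'
from h import *
t=load("pics/top6.npz");s=load("pics/scene6.npz")
a=np.hstack([cv2.resize(t["frame"][190:235,125:170],(400,400),interpolation=2),cv2.resize(s["frame"][240:290,470:520],(400,400),interpolation=2)])
cv2.imwrite("pics/z6.png",a[:,:,::-1])
E
```

```text
time_s: 9.77
eef_pos: [575.0, 216.6, 197.7]
ee_rot: [-0.111, 0.111, 0.698, -0.698]
force: [0.7, -0.2, -1.9]
grip_width: 0.284
top t 9.7667 T [575.05 216.61 197.75] yaw 161.98 n 235 zmed 108.5 back X [-36.2 -35.9 -35.7 -35.2] Y mid 0.88
scene t 9.8167 T [575.05 216.61 197.78] yaw 161.98 n 197 zmed 108.2 back X [-36.1 -35.8 -35.3 -35. ] Y mid -0.08
```

View pics/z6.png

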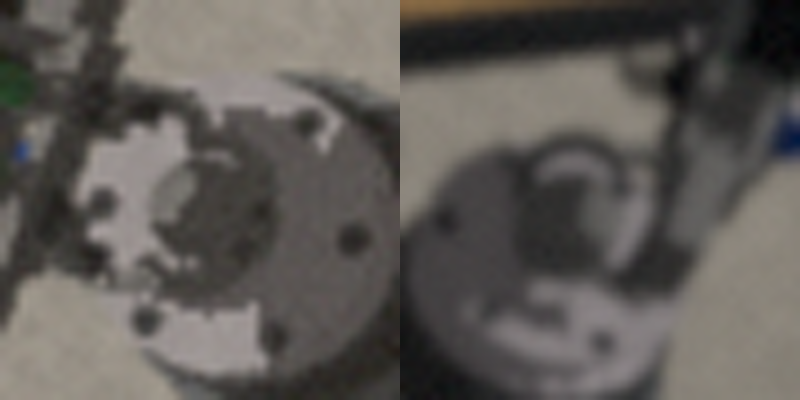

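```bash
python3 -m handwheel '[{"delta_pos":[0,0.1,0],"twist":[0,0,0],"jaw":0.2},{"delta_pos":[0,0.2,0],"twist":[0,0,0],"jaw":0.2},{"delta_pos":[0,0.3,0],"twist":[0,0,0],"jaw":0.2},{"delta_pos":[0,0.4,0],"twist":[0,0,0],"jaw":0.2},{"delta_pos":[0,0.5,0],"twist":[0,0,0],"jaw":0.2},{"delta_pos":[0,0.6,0],"twist":[0,0,0],"jaw":0.2},{"delta_pos":[0,0.65,0],"twist":[0,0,0],"jaw":0.2},{"delta_pos":[0,0.7,0],"twist":[0,0,0],"jaw":0.2},{"delta_pos":[0,0.7,0],"twist":[0,0,0],"jaw":0.2},{"delta_pos":[0,0.7,0],"twist":[0,0,0],"jaw":0.2}]';python3 go.py
```

```text
time_s: 10.7
eef_pos: [575.0, 216.6, 190.7]
ee_rot: [-0.111, 0.111, 0.698, -0.698]
force: [0.4, 0.1, -1.5]
grip_width: 0.285
t 10.70 meas [575.03 216.59 190.71] yaw 161.97 tilt [0. 0.] F [ 0.4   0.12 -1.47] grip 0.285 (24.2 mm) q [ 0.17  0.54  1.27  0.    1.33 -2.66]
```

```bash
python3 -m handwheel '[{"delta_pos":[0,0.1,0],"twist":[0,0,0],"jaw":0.2},{"delta_pos":[0,0.2,0],"twist":[0,0,0],"jaw":0.2},{"delta_pos":[0,0.3,0],"twist":[0,0,0],"jaw":0.2},{"delta_pos":[0,0.4,0],"twist":[0,0,0],"jaw":0.2},{"delta_pos":[0,0.5,0],"twist":[0,0,0],"jaw":0.2},{"delta_pos":[0,0.6,0],"twist":[0,0,0],"jaw":0.2},{"delta_pos":[0,0.7,0],"twist":[0,0,0],"jaw":0.2},{"delta_pos":[0,0.8,0],"twist":[0,0,0],"jaw":0.2},{"delta_pos":[0,0.8,0],"twist":[0,0,0],"jaw":0.2},{"delta_pos":[0,0.8,0],"twist":[0,0,0],"jaw":0.2}]';python3 ringm.py 7
python3 - <<'E'
from h import *
t=load("pics/top7.npz");s=load("pics/scene7.npz")
a=np.hstack([cv2.resize(t["frame"][190:235,125:170],(400,400),interpolation=2),cv2.resize(s["frame"][240:290,470:520],(400,400),interpolation=2)])
cv2.imwrite("pics/z7.png",a[:,:,::-1])
E
python3 go.py
```

```text
time_s: 11.53
eef_pos: [575.0, 216.6, 182.6]
ee_rot: [0.111, -0.111, -0.698, 0.698]
force: [0.1, -0.7, -1.2]
grip_width: 0.289
top t 11.5333 T [574.99 216.58 182.65] yaw 161.97 n 178 zmed 93.3 back X [-45.3 -44.2 -42.7 -42.2] Y mid -0.31
scene t 11.5833 T [575.   216.61 182.72] yaw 161.98 n 140 zmed 93.9 back X [-40.3 -36.2 -36.1 -35.9] Y mid -0.54
t 11.63 meas [575.05 216.61 182.75] yaw 161.97 tilt [0.0001 0.    ] F [-0.33  0.11 -2.32] grip 0.285 (24.3 mm) q [ 0.17  0.55  1.28  0.    1.32 -2.66]
```

View pics/z7.png

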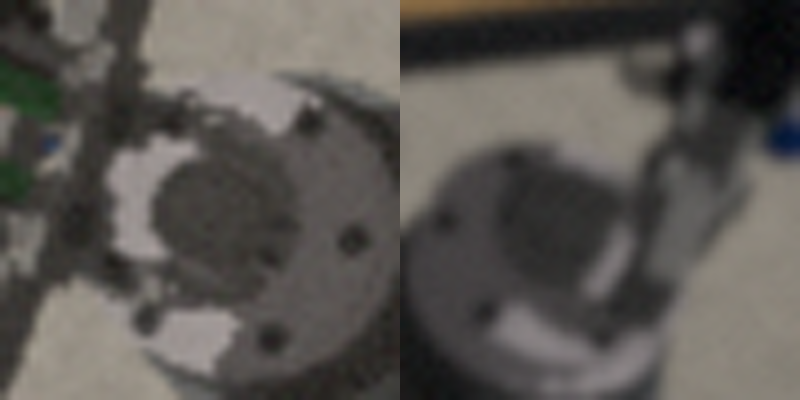

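The ring is around the spindle in both views and there is no side force. Now gently down onto the pulley.

```bash
python3 -m handwheel '[{"delta_pos":[0,0.1,0],"twist":[0,0,0],"jaw":0.2},{"delta_pos":[0,0.2,0],"twist":[0,0,0],"jaw":0.2},{"delta_pos":[0,0.3,0],"twist":[0,0,0],"jaw":0.2},{"delta_pos":[0,0.4,0],"twist":[0,0,0],"jaw":0.2},{"delta_pos":[0,0.5,0],"twist":[0,0,0],"jaw":0.2},{"delta_pos":[0,0.6,0],"twist":[0,0,0],"jaw":0.2},{"delta_pos":[0,0.7,0],"twist":[0,0,0],"jaw":0.2},{"delta_pos":[0,0.75,0],"twist":[0,0,0],"jaw":0.2},{"delta_pos":[0,0.75,0],"twist":[0,0,0],"jaw":0.2},{"delta_pos":[0,0.75,0],"twist":[0,0,0],"jaw":0.2}]';python3 go.py
```

```text
time_s: 12.47
eef_pos: [575.2, 216.6, 175.6]
ee_rot: [-0.111, 0.111, 0.698, -0.698]
force: [-1.3, 0.3, 0.8]
grip_width: 0.292
t 12.47 meas [575.15 216.62 175.57] yaw 161.97 tilt [0.0006 0.0001] F [-1.25  0.27  0.8 ] grip 0.292 (24.8 mm) q [ 0.17  0.55  1.29  0.    1.3  -2.66]
```

```bash
python3 -m handwheel '[{"delta_pos":[0,0.04,0],"twist":[0,0,0],"jaw":0.2},{"delta_pos":[0,0.08,0],"twist":[0,0,0],"jaw":0.2},{"delta_pos":[0,0.12,0],"twist":[0,0,0],"jaw":0.2},{"delta_pos":[0,0.16,0],"twist":[0,0,0],"jaw":0.2},{"delta_pos":[0,0.2,0],"twist":[0,0,0],"jaw":0.2},{"delta_pos":[0,0.24,0],"twist":[0,0,0],"jaw":0.2},{"delta_pos":[0,0.28,0],"twist":[0,0,0],"jaw":0.2},{"delta_pos":[0,0.3,0],"twist":[0,0,0],"jaw":0.2},{"delta_pos":[0,0.3,0],"twist":[0,0,0],"jaw":0.2},{"delta_pos":[0,0.3,0],"twist":[0,0,0],"jaw":0.2}]';python3 go.py
```

```text
time_s: 13.3
eef_pos: [575.1, 216.6, 172.4]
ee_rot: [-0.111, 0.111, 0.698, -0.698]
force: [-0.5, -0.1, 4.5]
grip_width: 0.286
t 13.30 meas [575.14 216.59 172.41] yaw 161.97 tilt [0.0005 0.    ] F [-0.53 -0.06  4.53] grip 0.286 (24.3 mm) q [ 0.17  0.56  1.29 -0.    1.29 -2.66]
```

```bash
python3 -m handwheel '[{"delta_pos":[0,0.04,0],"twist":[0,0,0],"jaw":0.2},{"delta_pos":[0,0.08,0],"twist":[0,0,0],"jaw":0.2},{"delta_pos":[0,0.12,0],"twist":[0,0,0],"jaw":0.2},{"delta_pos":[0,0.16,0],"twist":[0,0,0],"jaw":0.2},{"delta_pos":[0,0.2,0],"twist":[0,0,0],"jaw":0.2},{"delta_pos":[0,0.22,0],"twist":[0,0,0],"jaw":0.2},{"delta_pos":[0,0.24,0],"twist":[0,0,0],"jaw":0.2},{"delta_pos":[0,0.25,0],"twist":[0,0,0],"jaw":0.2},{"delta_pos":[0,0.25,0],"twist":[0,0,0],"jaw":0.2},{"delta_pos":[0,0.25,0],"twist":[0,0,0],"jaw":0.2}]';python3 go.py
```

```text
time_s: 14.13
eef_pos: [575.3, 216.7, 170.5]
ee_rot: [-0.11, 0.111, 0.699, -0.698]
force: [-0.7, -0.3, 8.8]
grip_width: 0.287
t 14.13 meas [575.3  216.7  170.55] yaw 161.98 tilt [0.0014 0.0003] F [-0.7  -0.26  8.8 ] grip 0.287 (24.4 mm) q [ 0.17  0.56  1.29  0.    1.29 -2.66]
```

```bash
python3 -m handwheel '[{"delta_pos":[0,0.01,0],"twist":[0,0,0],"jaw":0.2},{"delta_pos":[0,0.02,0],"twist":[0,0,0],"jaw":0.2},{"delta_pos":[0,0.03,0],"twist":[0,0,0],"jaw":0.2},{"delta_pos":[0,0.04,0],"twist":[0,0,0],"jaw":0.2},{"delta_pos":[0,0.04,0],"twist":[0,0,0],"jaw":0.2},{"delta_pos":[0,0.04,0],"twist":[0,0,0],"jaw":0.2},{"delta_pos":[0,0.04,0],"twist":[0,0,0],"jaw":0.2},{"delta_pos":[0,0.04,0],"twist":[0,0,0],"jaw":0.2},{"delta_pos":[0,0.04,0],"twist":[0,0,0],"jaw":0.2},{"delta_pos":[0,0.04,0],"twist":[0,0,0],"jaw":0.2}]';python3 go.py; python3 ringm.py 8; python3 go.py;  python3 - <<'E'
from h import *
for f in("top8","scene8"):
    c=load(f"pics/{f}.npz");W=cloud(c);z=W[...,2];h=np.hypot(W[...,0]-569,W[...,1]-199.8)
    k=(h>18)&(h<31)&(z>70)&(z<90);print(f,"pulley z",np.median(z[k]),k.sum())
    c=load(f"pics/{f[:-1]}0.npz");W=cloud(c);z=W[...,2];h=np.hypot(W[...,0]-569,W[...,1]-199.8)
    k=(h>18)&(h<31)&(z>70)&(z<90);print(f,"pulley z before",np.median(z[k]),k.sum())
E
```

```text
time_s: 14.97
eef_pos: [575.4, 216.8, 170.5]
ee_rot: [-0.11, 0.111, 0.699, -0.698]
force: [-0.6, -0.2, 10.5]
grip_width: 0.289
t 14.97 meas [575.38 216.76 170.54] yaw 161.98 tilt [0.0019 0.0004] F [-0.61 -0.16 10.51] grip 0.289 (24.6 mm) q [ 0.17  0.56  1.29  0.    1.29 -2.66]
top t 14.9667 T [575.38 216.76 170.54] yaw 161.98 n 346 zmed 79.6 back X [-44.3 -44.2 -43.7 -43.5] Y mid 0.19
scene t 15.0167 T [575.37 216.75 170.51] yaw 161.98 n 237 zmed 79.3 back X [-44.  -43.3 -43.  -42.5] Y mid -4.49
t 15.07 meas [575.38 216.76 170.51] yaw 161.98 tilt [0.0019 0.0004] F [-0.95  0.17 10.37] grip 0.285 (24.2 mm) q [ 0.17  0.56  1.29  0.    1.29 -2.66]
top8 pulley z 78.6774054864811 461
top8 pulley z before 83.24671647621538 540
scene8 pulley z 78.28172752170977 259
scene8 pulley z before 82.8747006153101 423
```

The pulley is firmly at its stop: more command brought no travel, the contact force is about 12 N, and the pulley is 4.6 mm lower in both views. Now I'll let the handles out in steps, following down to offset the pad swing.

```bash
python3 -m handwheel '[{"delta_pos":[0,0,0],"twist":[0,0,0],"jaw":0.29},{"delta_pos":[0,0,0],"twist":[0,0,0],"jaw":0.3},{"delta_pos":[0,0.01,0],"twist":[0,0,0],"jaw":0.31},{"delta_pos":[0,0.01,0],"twist":[0,0,0],"jaw":0.32},{"delta_pos":[0,0.02,0],"twist":[0,0,0],"jaw":0.33},{"delta_pos":[0,0.02,0],"twist":[0,0,0],"jaw":0.34},{"delta_pos":[0,0.03,0],"twist":[0,0,0],"jaw":0.35},{"delta_pos":[0,0.03,0],"twist":[0,0,0],"jaw":0.36},{"delta_pos":[0,0.04,0],"twist":[0,0,0],"jaw":0.36},{"delta_pos":[0,0.04,0],"twist":[0,0,0],"jaw":0.36}]' 45;python3 go.py
```

```text
time_s: 15.9
eef_pos: [575.5, 216.8, 170.0]
ee_rot: [-0.11, 0.111, 0.699, -0.698]
force: [-0.6, -0.2, 9.6]
grip_width: 0.358
t 15.90 meas [575.5  216.75 170.01] yaw 161.98 tilt [0.0021 0.0005] F [-0.65 -0.18  9.58] grip 0.358 (30.4 mm) q [ 0.17  0.56  1.3   0.    1.29 -2.66]
```

```bash
python3 -m handwheel '[{"delta_pos":[0,0.01,0],"twist":[0,0,0],"jaw":0.37},{"delta_pos":[0,0.03,0],"twist":[0,0,0],"jaw":0.38},{"delta_pos":[0,0.04,0],"twist":[0,0,0],"jaw":0.39},{"delta_pos":[0,0.05,0],"twist":[0,0,0],"jaw":0.4},{"delta_pos":[0,0.06,0],"twist":[0,0,0],"jaw":0.41},{"delta_pos":[0,0.08,0],"twist":[0,0,0],"jaw":0.42},{"delta_pos":[0,0.1,0],"twist":[0,0,0],"jaw":0.43},{"delta_pos":[0,0.1,0],"twist":[0,0,0],"jaw":0.44},{"delta_pos":[0,0.11,0],"twist":[0,0,0],"jaw":0.44},{"delta_pos":[0,0.11,0],"twist":[0,0,0],"jaw":0.44}]' 45;python3 go.py
```

```text
time_s: 16.73
eef_pos: [575.7, 216.7, 169.1]
ee_rot: [-0.11, 0.112, 0.699, -0.698]
force: [0.1, 0.6, 10.2]
grip_width: 0.438
t 16.73 meas [575.67 216.71 169.1 ] yaw 161.97 tilt [0.0027 0.0005] F [ 0.14  0.59 10.18] grip 0.438 (37.2 mm) q [ 0.17  0.56  1.3   0.    1.28 -2.66]
```

```bash
python3 -m handwheel '[{"delta_pos":[0,0.01,0],"twist":[0,0,0],"jaw":0.45},{"delta_pos":[0,0.03,0],"twist":[0,0,0],"jaw":0.46},{"delta_pos":[0,0.04,0],"twist":[0,0,0],"jaw":0.47},{"delta_pos":[0,0.05,0],"twist":[0,0,0],"jaw":0.475},{"delta_pos":[0,0.06,0],"twist":[0,0,0],"jaw":0.48},{"delta_pos":[0,0.07,0],"twist":[0,0,0],"jaw":0.485},{"delta_pos":[0,0.08,0],"twist":[0,0,0],"jaw":0.49},{"delta_pos":[0,0.09,0],"twist":[0,0,0],"jaw":0.495},{"delta_pos":[0,0.1,0],"twist":[0,0,0],"jaw":0.5},{"delta_pos":[0,0.1,0],"twist":[0,0,0],"jaw":0.5}]' 45;python3 go.py
```

```text
time_s: 17.57
eef_pos: [575.8, 216.8, 168.1]
ee_rot: [-0.11, 0.112, 0.699, -0.698]
force: [0.6, 0.2, 9.6]
grip_width: 0.501
t 17.57 meas [575.78 216.82 168.14] yaw 161.98 tilt [0.0031 0.0007] F [0.63 0.17 9.58] grip 0.501 (42.6 mm) q [ 0.17  0.56  1.3   0.    1.28 -2.66]
```

```bash
python3 -m handwheel '[{"delta_pos":[0,0,0],"twist":[0,0,0],"jaw":0.505},{"delta_pos":[0,0.01,0],"twist":[0,0,0],"jaw":0.51},{"delta_pos":[0,0.02,0],"twist":[0,0,0],"jaw":0.515},{"delta_pos":[0,0.03,0],"twist":[0,0,0],"jaw":0.52},{"delta_pos":[0,0.03,0],"twist":[0,0,0],"jaw":0.525},{"delta_pos":[0,0.04,0],"twist":[0,0,0],"jaw":0.53},{"delta_pos":[0,0.04,0],"twist":[0,0,0],"jaw":0.53},{"delta_pos":[0,0.04,0],"twist":[0,0,0],"jaw":0.53},{"delta_pos":[0,0.04,0],"twist":[0,0,0],"jaw":0.53},{"delta_pos":[0,0.04,0],"twist":[0,0,0],"jaw":0.53}]' 45;python3 go.py;  python3 ringm.py 9
python3 - <<'E'
from h import *
t=load("pics/top9.npz");s=load("pics/scene9.npz")
a=np.hstack([cv2.resize(t["frame"][185:235,115:165],(400,400),interpolation=2),cv2.resize(s["frame"][230:290,465:525],(400,400),interpolation=2)])
cv2.imwrite("pics/z9.png",a[:,:,::-1])
for f in("top9","scene9"):
    c=load(f"pics/{f}.npz");W=cloud(c);z=W[...,2];h=np.hypot(W[...,0]-569,W[...,1]-199.8)
    k=(h>18)&(h<31)&(z>70)&(z<90);print(f,"pulley z",np.median(z[k]),k.sum())
E
```

```text
time_s: 18.4
eef_pos: [575.6, 216.7, 167.3]
ee_rot: [-0.11, 0.111, 0.699, -0.698]
force: [0.2, -0.2, 8.6]
grip_width: 0.528
t 18.40 meas [575.55 216.7  167.33] yaw 161.98 tilt [0.0022 0.0004] F [ 0.21 -0.19  8.65] grip 0.528 (44.9 mm) q [ 0.17  0.56  1.3   0.    1.28 -2.66]
top t 18.4 T [575.55 216.7  167.33] yaw 161.98 n 337 zmed 79.3 back X [-43.8 -43.3 -43.2 -42.8] Y mid 0.25
scene t 18.45 T [575.55 216.69 167.35] yaw 161.97 n 232 zmed 78.8 back X [-43.9 -43.2 -42.9 -42.4] Y mid -2.24
top9 pulley z 78.55121487853636 457
scene9 pulley z 77.93133682136019 269
```

View pics/z9.png

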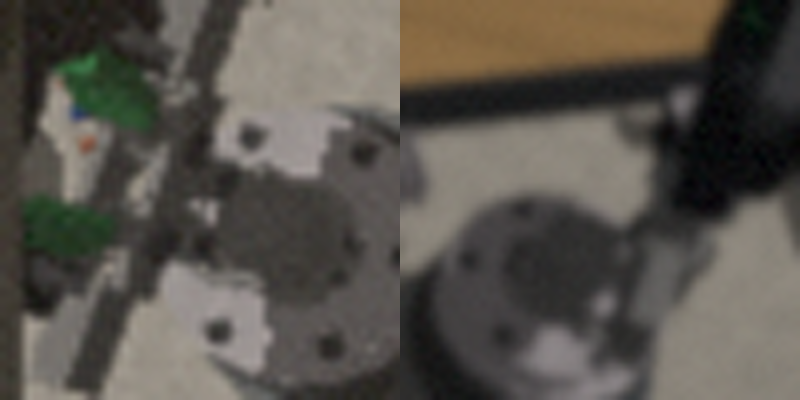

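The ring has closed. The lugs at left-crop (205,215) nearly meet, and the pulley is still down at about 78.3. A slight further opening, then I'll ease up.

```bash
python3 -m handwheel '[{"delta_pos":[0,0,0],"twist":[0,0,0],"jaw":0.535},{"delta_pos":[0,0,0],"twist":[0,0,0],"jaw":0.54},{"delta_pos":[0,0,0],"twist":[0,0,0],"jaw":0.54},{"delta_pos":[0,-0.1,0],"twist":[0,0,0],"jaw":0.54},{"delta_pos":[0,-0.2,0],"twist":[0,0,0],"jaw":0.54},{"delta_pos":[0,-0.3,0],"twist":[0,0,0],"jaw":0.54},{"delta_pos":[0,-0.4,0],"twist":[0,0,0],"jaw":0.54},{"delta_pos":[0,-0.5,0],"twist":[0,0,0],"jaw":0.54},{"delta_pos":[0,-0.6,0],"twist":[0,0,0],"jaw":0.54},{"delta_pos":[0,-0.7,0],"twist":[0,0,0],"jaw":0.54}]' 45;python3 go.py;  python3 ringm.py 10
python3 - <<'E'
from h import *
t=load("pics/top10.npz");s=load("pics/scene10.npz")
a=np.hstack([cv2.resize(t["frame"][185:235,115:165],(400,400),interpolation=2),cv2.resize(s["frame"][230:290,465:525],(400,400),interpolation=2)])
cv2.imwrite("pics/z10.png",a[:,:,::-1])
for f in("top10","scene10"):
    c=load(f"pics/{f}.npz");W=cloud(c);z=W[...,2];h=np.hypot(W[...,0]-569,W[...,1]-199.8)
    k=(h>18)&(h<31)&(z>70)&(z<90);print(f,"pulley z",np.median(z[k]),k.sum())
E
```

```text
time_s: 19.33
eef_pos: [574.7, 216.6, 173.0]
ee_rot: [0.111, -0.11, -0.698, 0.698]
force: [-0.1, 0.4, -1.3]
grip_width: 0.538
t 19.33 meas [574.71 216.59 173.  ] yaw 161.97 tilt [-0.0013 -0.0001] F [-0.14  0.38 -1.31] grip 0.538 (45.7 mm) q [ 0.17  0.56  1.29  0.    1.3  -2.66]
top t 19.3333 T [574.71 216.59 173.  ] yaw 161.97 n 357 zmed 81.9 back X [-44.7 -44.6 -44.2 -44.1] Y mid 0.28
scene t 19.3833 T [574.87 216.61 173.36] yaw 161.98 n 258 zmed 80.9 back X [-43.5 -43.1 -42.8 -42.5] Y mid -4.39
top10 pulley z 80.59985650214182 458
scene10 pulley z 80.08514159398861 290
```

View pics/z10.png

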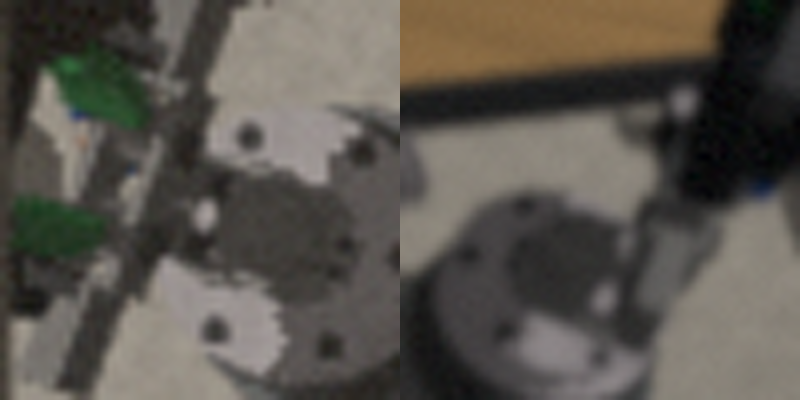

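The pulley came up only about 2 mm (80.3, against 83 when free), so the ring is holding it in the groove's slack. Lifting the pliers away.

```bash
python3 -m handwheel '[{"delta_pos":[0,-0.2,0],"twist":[0,0,0],"jaw":0.54},{"delta_pos":[0,-0.5,0],"twist":[0,0,0],"jaw":0.54},{"delta_pos":[0,-0.9,0],"twist":[0,0,0],"jaw":0.54},{"delta_pos":[0,-1.4,0],"twist":[0,0,0],"jaw":0.54},{"delta_pos":[0,-2,0],"twist":[0,0,0],"jaw":0.54},{"delta_pos":[0,-2.6,0],"twist":[0,0,0],"jaw":0.54},{"delta_pos":[0,-3.2,0],"twist":[0,0,0],"jaw":0.54},{"delta_pos":[0,-3.8,0],"twist":[0,0,0],"jaw":0.54},{"delta_pos":[0,-4.2,0],"twist":[0,0,0],"jaw":0.54},{"delta_pos":[0,-4.4,0],"twist":[0,0,0],"jaw":0.54}]' 45;python3 go.py;  python3 ringm.py 11
python3 - <<'E'
from h import *
t=load("pics/top11.npz");s=load("pics/scene11.npz")
a=np.hstack([cv2.resize(t["frame"][170:240,100:170],(400,400),interpolation=2),cv2.resize(s["frame"][220:300,460:540],(400,400),interpolation=2)])
cv2.imwrite("pics/z11.png",a[:,:,::-1])
for f in("top11","scene11"):
    c=load(f"pics/{f}.npz");W=cloud(c);z=W[...,2];h=np.hypot(W[...,0]-569,W[...,1]-199.8)
    k=(h>18)&(h<31)&(z>70)&(z<90);print(f,"pulley z",np.median(z[k]),k.sum())
E
```

```text
time_s: 20.27
eef_pos: [575.2, 216.6, 218.3]
ee_rot: [-0.11, 0.111, 0.698, -0.698]
force: [-0.2, -0.4, -2.1]
grip_width: 0.539
t 20.27 meas [575.19 216.65 218.25] yaw 161.98 tilt [0.001  0.0002] F [-0.17 -0.42 -2.09] grip 0.539 (45.8 mm) q [ 0.17  0.52  1.23 -0.    1.39 -2.66]Traceback (most recent call last):
  File "ringm.py", line 15, in <module>
    print(f,"t",s["time_s"],"T",T.round(2),"yaw",np.degrees(yw).round(2),"n",len(a),"zmed",np.median(z[m]).round(1),"back X",np.sort(a)[:4].round(1),"Y mid %.2f"%((np.sort(b[k])[1]+np.sort(b[k])[-2])/2))
                                                                                                                                                                    ~~~~~~~~~~~~~^^^
IndexError: index 1 is out of bounds for axis 0 with size 0
Traceback (most recent call last):
  File "h.py", line 2, in load
    def load(n): return dict(np.load(n))
                             ~~~~~~~^^^
FileNotFoundError: [Errno 2] No such file or directory: 'pics/scene11.npz'
```

Run:
```python
from h import *
from rig import imaging
c={}
for f in("top","scene"):
    c[f]=imaging.capture(f);np.savez(f"pics/{f}11.npz",**c[f])
t,s=c["top"],c["scene"]
a=np.hstack([cv2.resize(t["frame"][170:240,90:160],(400,400),interpolation=2),cv2.resize(s["frame"][200:300,450:550],(400,400),interpolation=2)])
cv2.imwrite("pics/z11.png",a[:,:,::-1])
for f in("top","scene"):
    W=cloud(c[f]);z=W[...,2];h=np.hypot(W[...,0]-569,W[...,1]-199.8)
    k=(h>18)&(h<31)&(z>70)&(z<90);print(f,"pulley z",np.median(z[k]),k.sum())
    k=(h>13)&(h<15)&(z>70)&(z<95);print(f,"ring z",np.median(z[k]),k.sum())
```

```text
top pulley z 80.71997146998547 523
top ring z 84.57929099343734 31
scene pulley z 80.305770250789 388
scene ring z 82.65629484040736 36
```

View pics/z11.png

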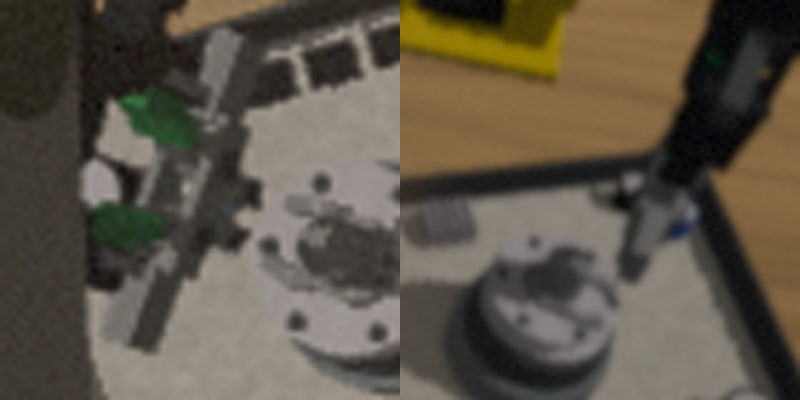

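Run:
```python
from h import *
t=load("pics/top11.npz");s=load("pics/scene11.npz");t0=load("pics/top0.npz")
for n,c,k in(("t",t,(slice(190,230),slice(130,170))),("s",s,(slice(245,285),slice(470,510)))):
    cv2.imwrite(f"pics/z11{n}.png",cv2.resize(c["frame"][k],(600,600),interpolation=0)[:,:,::-1])
X=np.array([.309,.951]);Y=np.array([-.951,.309])
for f,c in(("top",t),("scene",s)):
    W=cloud(c);z=W[...,2]; d=W[...,:2]-[569,199.8]; a,b=d@X,d@Y
    m=(z>82.5)&(z<89)&(np.hypot(a,b)<32)
    P=np.argwhere(m);Q=np.array([plane(c,u,v,82.5)[:2] for v,u in P])-[569,199.8];a,b=Q@X,Q@Y
    for lo in range(-20,32,4):
        k=(a>=lo)&(a<lo+4)
        if k.any(): print(f,lo,np.sort(b[k]).round(0))
```

```text
top -20 [-26. -24.  -4.  -3.   1.   3.   9.  16.  19.]
top -16 [-25. -24. -20. -19. -11. -10.  -8.  -5.  -4.  -4.  -2.  -2.  -1.   0.
   2.   2.   4.   4.   5.   9.  10.  12.  20.  21.  25.]
top -12 [-30. -21. -15. -13. -12. -11.  -8.  -7.  -7.  -3.  -1.  -1.   1.   2.
   4.   5.   6.   7.   7.   8.   9.  10.  11.  12.  15.  20.  30.  30.]
top -8 [-30. -24. -24. -19. -16. -14. -13. -12. -12. -10. -10.  -8.   6.   9.
  10.  11.  12.  13.  13.  16.  23.  29.  30.]
top -4 [-30. -29. -25. -24. -23. -18. -15. -14. -13. -12. -11.  10.  14.  15.
  24.]
top 0 [-32. -24. -21. -18. -15. -13. -13.  11.  12.  13.  13.  22.]
top 4 [-28. -22. -14.  10.  11.  12.  17.  21.  23.  27.]
top 8 [-18. -15. -15. -14. -12.  10.  12.  12.  14.  15.  23.  24.  26.  28.]
top 12 [-26. -23. -15. -13. -11. -11.  10.  11.  13.  14.  17.  20.  26.  28.]
top 16 [-22. -16. -16. -14. -14. -13. -12. -11. -10.  -8.  -5.   1.   7.   8.
   9.  10.  11.  13.  17.  23.]
top 20 [-21. -18. -15. -14. -13. -12. -11. -10.  -9.   8.  10.  10.  12.  12.
  13.  14.]
top 24 [-14. -13. -11. -10.   1.   4.   7.   9.   9.  12.  17.]
top 28 [-3.]
scene -20 [-14.  -6.  -5.  -2.   0.   4.   6.]
scene -16 [-8. -6. -5. -4. -3. -1.  1.  2.  5.  6.  7. 10. 11.]
scene -12 [-21. -11. -10.  -9.  -8.  -7.  -6.  -4.  -1.   9.]
scene -8 [-14. -13. -12. -10.  -9.  -8.  -7.  -6.  -5.  -3.]
scene -4 [-14. -13. -12. -11. -10.]
scene 0 [-13. -12. -11. -10.  -9.  -8.  -7.]
scene 4 [-13. -11.  -9.  -8.  -7.  -6.  -5.]
scene 8 [-15. -13. -12. -11.  -4.  -1.]
scene 12 [-19. -15. -13. -12. -11.  -9.  -6.  -0.  12.  13.  14.  15.]
scene 16 [-20. -16. -14. -12. -12. -10.  -9.   9.  11.  12.  14.  15.  16.]
scene 20 [-14. -12. -11.  -8.  -7.  -6.   0.   9.  10.  13.  14.  15.]
scene 24 [-15. -13. -11.  -9.  10.  13.]
```

View pics/z11t.png

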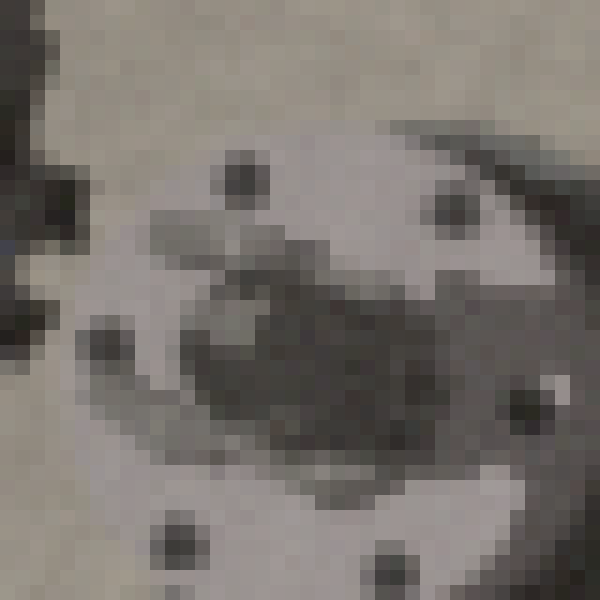

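View pics/z11s.png

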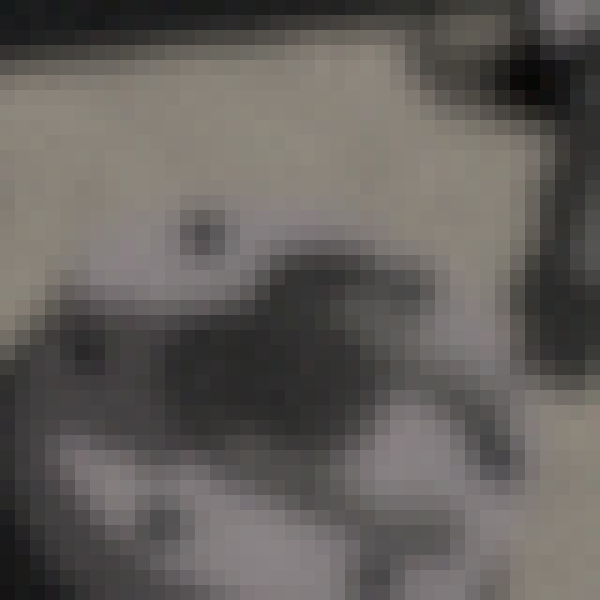

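Run:
```python
from h import *
c=load("pics/top3.npz")
def show(f,O,ang,z0,zp):
    c=load(f);X=np.array([np.cos(ang),np.sin(ang)]);Y=np.array([-X[1],X[0]])
    W=cloud(c);z=W[...,2];g=cv2.cvtColor(c["frame"],cv2.COLOR_RGB2GRAY)
    # resample onto plane grid in ring frame
    xs=np.arange(-24,36,.15);ys=np.arange(-30,30,.15);gx,gy=np.meshgrid(xs,ys,indexing="ij")
    P=np.c_[O[0]+gx.ravel()*X[0]+gy.ravel()*Y[0],O[1]+gx.ravel()*X[1]+gy.ravel()*Y[1],np.full(gx.size,zp)]
    uv=proj(c,P).astype(np.float32).reshape(gx.shape+(2,))
    return cv2.remap(c["frame"],uv[...,0],uv[...,1],cv2.INTER_LINEAR)
a=show("pics/top0.npz",(461.2,-231.1),np.radians(-18),0,24)
b=show("pics/top11.npz",(569,199.8),np.radians(72),0,85)
d=show("pics/top4.npz",(575.7-20*.309,215.4-20*.951),np.radians(72),0,130)
o=np.hstack([a,b]);print(o.shape)
for k in range(0,800,67): pass
cv2.imwrite("pics/cmp.png",cv2.resize(o,(800,400))[:,:,::-1])
```

```text
(400, 800, 3)
```

View pics/cmp.png

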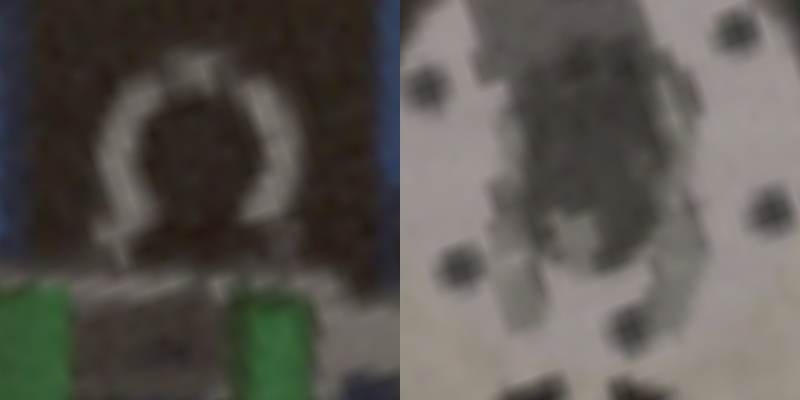

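The comparison of the shut ring on its pad (left) with the ring now on the spindle (right) shows the same width and lug spacing, so the ring is shut in the groove. Carrying the pliers back.

```bash
python3 -m handwheel '[{"delta_pos":[-0.1,-0.1,0.6],"twist":[0,0.02,0],"jaw":0.54},{"delta_pos":[-0.2,-0.2,1.8],"twist":[0,0.06,0],"jaw":0.54},{"delta_pos":[-0.4,-0.3,3.6],"twist":[0,0.13,0],"jaw":0.54},{"delta_pos":[-0.7,-0.3,6],"twist":[0,0.21,0],"jaw":0.54},{"delta_pos":[-1,-0.3,8.8],"twist":[0,0.31,0],"jaw":0.54},{"delta_pos":[-1.3,-0.3,11.8],"twist":[0,0.41,0],"jaw":0.54},{"delta_pos":[-1.6,-0.3,14.8],"twist":[0,0.51,0],"jaw":0.54},{"delta_pos":[-2,-0.3,17.8],"twist":[0,0.61,0],"jaw":0.54},{"delta_pos":[-2.3,-0.3,20.8],"twist":[0,0.71,0],"jaw":0.54},{"delta_pos":[-2.6,-0.3,23.8],"twist":[0,0.81,0],"jaw":0.54}]'; python3 go.py 481 -238.1 218 72
```

```text
time_s: 21.25
eef_pos: [525.0, -19.9, 220.5]
ee_rot: [0.379, -0.379, -0.597, 0.597]
force: [0.9, -0.3, -1.5]
grip_width: 0.543
t 21.25 meas [525.   -19.89 220.45] yaw 115.13 tilt [-0.0001 -0.0002] F [ 0.89 -0.27 -1.54] grip 0.543 (46.2 mm) q [-0.26  0.32  1.51 -0.    1.31 -2.27]
tool dx -17.89 dy 0.25 dz 13.25 cm  twist_y 0.7527
```

```bash
python3 -m handwheel '[{"delta_pos":[-2.4,0,1.8],"twist":[0,0.1,0],"jaw":0.54},{"delta_pos":[-4.8,0,3.6],"twist":[0,0.2,0],"jaw":0.54},{"delta_pos":[-7.1,0,5.3],"twist":[0,0.3,0],"jaw":0.54},{"delta_pos":[-9.4,0,7],"twist":[0,0.4,0],"jaw":0.54},{"delta_pos":[-11.6,0,8.6],"twist":[0,0.49,0],"jaw":0.54},{"delta_pos":[-13.7,0,10.2],"twist":[0,0.58,0],"jaw":0.54},{"delta_pos":[-15.5,0,11.5],"twist":[0,0.66,0],"jaw":0.54},{"delta_pos":[-16.9,0,12.5],"twist":[0,0.71,0],"jaw":0.54},{"delta_pos":[-17.7,0,13.1],"twist":[0,0.74,0],"jaw":0.54},{"delta_pos":[-17.9,0,13.3],"twist":[0,0.753,0],"jaw":0.54}]'; python3 go.py 481 -238.1 190 72
```

```text
time_s: 22.08
eef_pos: [482.5, -238.2, 220.3]
ee_rot: [0.571, -0.571, -0.416, 0.417]
force: [1.1, -0.1, -1.1]
grip_width: 0.535
t 22.08 meas [ 482.46 -238.2   220.26] yaw 72.17 tilt [-0.0003 -0.0001] F [ 1.06 -0.08 -1.14] grip 0.535 (45.4 mm) q [-0.68  0.35  1.48 -0.    1.32 -1.94]
tool dx -0.04 dy 3.03 dz 0.14 cm  twist_y 0.0030
```

```bash
python3 -m handwheel '[{"delta_pos":[0,0.3,0.07],"twist":[0,0.003,0],"jaw":0.54},{"delta_pos":[0,1,0.1],"twist":[0,0.003,0],"jaw":0.54},{"delta_pos":[0,1.8,0.14],"twist":[0,0.003,0],"jaw":0.54},{"delta_pos":[0,2.6,0.14],"twist":[0,0.003,0],"jaw":0.54},{"delta_pos":[0,3.4,0.14],"twist":[0,0.003,0],"jaw":0.54},{"delta_pos":[0,3.9,0.14],"twist":[0,0.003,0],"jaw":0.54},{"delta_pos":[0,4,0.14],"twist":[0,0.003,0],"jaw":0.54},{"delta_pos":[0,4,0.14],"twist":[0,0.003,0],"jaw":0.54},{"delta_pos":[0,4,0.14],"twist":[0,0.003,0],"jaw":0.54},{"delta_pos":[0,4,0.14],"twist":[0,0.003,0],"jaw":0.54}]'; python3 go.py 481 -238.1 150 72
python3 - <<'E'
from h import *
from rig import imaging,telemetry
T=telemetry.sense()["eef_pos"]
X=np.array([.951,-.309]);Y=np.array([.309,.951])
c=imaging.capture("scene");np.savez("pics/scene12.npz",**c)
W=cloud(c);hs=cv2.cvtColor(c["frame"],cv2.COLOR_RGB2HSV)
d=W[...,:2]-T[:2];a,b=d@X,d@Y;z=W[...,2]-T[2]
m=(abs(a)<30)&(abs(b)<60)&(z>-60)&(z<-15)&(hs[...,1]<60)
e=m&(z>-52)&(z<-18)&(abs(b)>25)
for sg in(1,-1):
    k=e&(b*sg>0);print(sg,k.sum(),"a",np.percentile(a[k],[5,50,95]).round(1),"b",np.percentile(b[k],[2,50,98]).round(1),"z",np.percentile(z[k],[2,98]).round(1))
cv2.imwrite("pics/z12.png",cv2.resize(c["frame"][120:260,220:350],None,fx=4.2,fy=4.2,interpolation=2)[:,:,::-1])
c0=load("pics/scene3.npz");T0=np.array([481,-238.1,200.2]);W=cloud(c0);hs=cv2.cvtColor(c0["frame"],cv2.COLOR_RGB2HSV)
d=W[...,:2]-T0[:2];a,b=d@X,d@Y;z=W[...,2]-T0[2]
e=(abs(a)<30)&(abs(b)<60)&(z>-52)&(z<-18)&(abs(b)>25)&(hs[...,1]<60)
for sg in(1,-1):
    k=e&(b*sg>0);print("outbound",sg,k.sum(),"a",np.percentile(a[k],[5,50,95]).round(1),"b",np.percentile(b[k],[2,50,98]).round(1),"z",np.percentile(z[k],[2,98]).round(1))
E
```

```text
time_s: 22.92
eef_pos: [482.2, -236.4, 180.8]
ee_rot: [-0.571, 0.571, 0.417, -0.417]
force: [0.2, 0.3, -1.7]
grip_width: 0.542
t 22.92 meas [ 482.21 -236.35  180.79] yaw 72.25 tilt [ 0.0006 -0.0005] F [ 0.21  0.27 -1.73] grip 0.542 (46.1 mm) q [-0.67  0.38  1.54 -0.    1.22 -1.94]
tool dx -0.20 dy 3.08 dz 0.06 cm  twist_y 0.0043
1 93 a [-0.4  5.2  6.9] b [25.8 37.8 49.3] z [-40.5 -19.5]
-1 67 a [1.5 5.9 8.1] b [-46.7 -36.2 -25.6] z [-40.2 -19.3]
outbound 1 105 a [-1.1  4.4  7.1] b [25.9 38.1 49. ] z [-45.4 -24. ]
outbound -1 65 a [1.  5.  6.9] b [-46.6 -36.  -25.7] z [-44.3 -24. ]
```

View pics/z12.png

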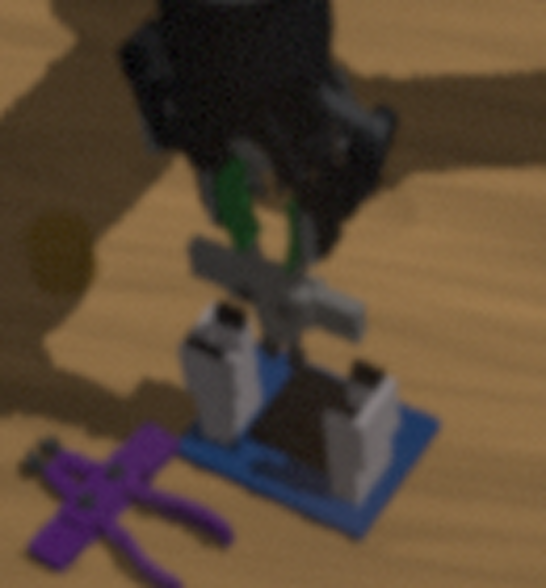

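```bash
python3 go.py 480.3 -237.9 142 72
```

```text
t 22.97 meas [ 482.17 -236.33  180.77] yaw 72.25 tilt [ 0.0006 -0.0005] F [-0.01 -0.04 -1.84] grip 0.542 (46.0 mm) q [-0.67  0.38  1.54 -0.    1.22 -1.94]
tool dx -0.21 dy 3.88 dz 0.13 cm  twist_y 0.0044
```

```bash
python3 -m handwheel '[{"delta_pos":[-0.1,0.3,0.06],"twist":[0,0.004,0],"jaw":0.54},{"delta_pos":[-0.2,0.8,0.13],"twist":[0,0.004,0],"jaw":0.54},{"delta_pos":[-0.2,1.5,0.13],"twist":[0,0.004,0],"jaw":0.54},{"delta_pos":[-0.2,2.2,0.13],"twist":[0,0.004,0],"jaw":0.54},{"delta_pos":[-0.2,2.9,0.13],"twist":[0,0.004,0],"jaw":0.54},{"delta_pos":[-0.2,3.5,0.13],"twist":[0,0.004,0],"jaw":0.54},{"delta_pos":[-0.2,3.8,0.13],"twist":[0,0.004,0],"jaw":0.54},{"delta_pos":[-0.2,3.9,0.13],"twist":[0,0.004,0],"jaw":0.54},{"delta_pos":[-0.2,3.9,0.13],"twist":[0,0.004,0],"jaw":0.54},{"delta_pos":[-0.2,3.9,0.13],"twist":[0,0.004,0],"jaw":0.54}]'; python3 go.py 480.3 -237.9 108 72
python3 - <<'E'
from h import *
from rig import imaging,telemetry
T=telemetry.sense()["eef_pos"]
X=np.array([.951,-.309]);Y=np.array([.309,.951])
c=imaging.capture("scene");np.savez("pics/scene13.npz",**c)
W=cloud(c);hs=cv2.cvtColor(c["frame"],cv2.COLOR_RGB2HSV)
d=W[...,:2]-[481,-238.1];a,b=d@X,d@Y;z=W[...,2]-T[2]
e=(abs(a)<30)&(abs(b)<60)&(z>-44)&(z<-15)&(abs(b)>25)&(hs[...,1]<60)
for sg in(1,-1):
    k=e&(b*sg>0);print(sg,k.sum(),"a",np.percentile(a[k],[5,50,95]).round(1),"b",np.percentile(b[k],[2,50,98]).round(1),"z",np.percentile(z[k],[2,98]).round(1))
cv2.imwrite("pics/z13.png",cv2.resize(c["frame"][150:250,240:340],None,fx=6,fy=6,interpolation=2)[:,:,::-1])
E
```

```text
time_s: 23.8
eef_pos: [480.3, -237.8, 141.6]
ee_rot: [-0.572, 0.572, 0.416, -0.416]
force: [-0.3, 0.1, -1.1]
grip_width: 0.541
t 23.80 meas [ 480.31 -237.81  141.62] yaw 72.02 tilt [ 0.0004 -0.0003] F [-0.31  0.09 -1.11] grip 0.541 (46.0 mm) q [-0.68  0.42  1.59  0.    1.13 -1.94]
tool dx -0.01 dy 3.36 dz -0.00 cm  twist_y 0.0004
1 101 a [-1.1  4.5  6.9] b [25.5 38.8 48.9] z [-42.4 -20.1]
-1 66 a [1.3 5.4 7.6] b [-47.  -36.  -25.4] z [-41.6 -18.4]
```

View pics/z13.png

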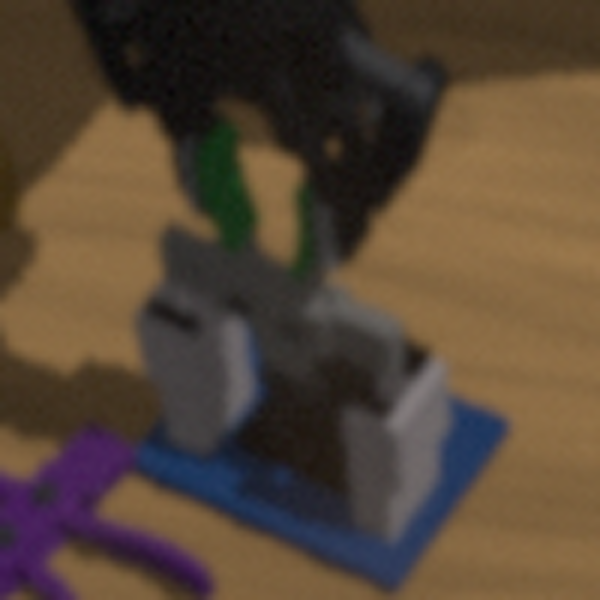

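```bash
python3 -m handwheel '[{"delta_pos":[0,0.2,0],"twist":[0,0,0],"jaw":0.54},{"delta_pos":[0,0.5,0],"twist":[0,0,0],"jaw":0.54},{"delta_pos":[0,0.8,0],"twist":[0,0,0],"jaw":0.54},{"delta_pos":[0,1.1,0],"twist":[0,0,0],"jaw":0.54},{"delta_pos":[0,1.4,0],"twist":[0,0,0],"jaw":0.54},{"delta_pos":[0,1.7,0],"twist":[0,0,0],"jaw":0.54},{"delta_pos":[0,2,0],"twist":[0,0,0],"jaw":0.54},{"delta_pos":[0,2.2,0],"twist":[0,0,0],"jaw":0.54},{"delta_pos":[0,2.3,0],"twist":[0,0,0],"jaw":0.54},{"delta_pos":[0,2.3,0],"twist":[0,0,0],"jaw":0.54}]'; python3 go.py 480.3 -237.9 108 72
```

```text
time_s: 24.68
eef_pos: [480.1, -237.7, 118.2]
ee_rot: [0.572, -0.572, -0.416, 0.416]
force: [0.1, 1.4, -1.6]
grip_width: 0.539
t 24.68 meas [ 480.1  -237.69  118.15] yaw 72.02 tilt [-0.0003  0.0002] F [ 0.12  1.35 -1.63] grip 0.539 (45.8 mm) q [-0.68  0.45  1.61 -0.    1.08 -1.94]
tool dx -0.01 dy 1.02 dz -0.03 cm  twist_y 0.0004
```

```bash
python3 -m handwheel '[{"delta_pos":[0,0.1,0],"twist":[0,0,0],"jaw":0.54},{"delta_pos":[0,0.2,0],"twist":[0,0,0],"jaw":0.54},{"delta_pos":[0,0.3,0],"twist":[0,0,0],"jaw":0.54},{"delta_pos":[0,0.4,0],"twist":[0,0,0],"jaw":0.54},{"delta_pos":[0,0.5,0],"twist":[0,0,0],"jaw":0.54},{"delta_pos":[0,0.6,0],"twist":[0,0,0],"jaw":0.54},{"delta_pos":[0,0.7,0],"twist":[0,0,0],"jaw":0.54},{"delta_pos":[0,0.8,0],"twist":[0,0,0],"jaw":0.54},{"delta_pos":[0,0.8,0],"twist":[0,0,0],"jaw":0.54},{"delta_pos":[0,0.8,0],"twist":[0,0,0],"jaw":0.54}]'; python3 go.py 480.3 -237.9 108 72
```

```text
time_s: 25.52
eef_pos: [480.2, -237.7, 110.4]
ee_rot: [0.572, -0.572, -0.416, 0.416]
force: [-0.4, 0.1, -1.5]
grip_width: 0.541
t 25.52 meas [ 480.18 -237.72  110.37] yaw 72.02 tilt [-0.  0.] F [-0.36  0.11 -1.51] grip 0.541 (46.0 mm) q [-0.68  0.46  1.62  0.    1.06 -1.94]
tool dx -0.01 dy 0.24 dz -0.02 cm  twist_y 0.0004
```

```bash
python3 -m handwheel '[{"delta_pos":[0,0.06,0],"twist":[0,0,0],"jaw":0.54},{"delta_pos":[0,0.12,0],"twist":[0,0,0],"jaw":0.54},{"delta_pos":[0,0.18,0],"twist":[0,0,0],"jaw":0.54},{"delta_pos":[0,0.24,0],"twist":[0,0,0],"jaw":0.54},{"delta_pos":[0,0.3,0],"twist":[0,0,0],"jaw":0.54},{"delta_pos":[0,0.35,0],"twist":[0,0,0],"jaw":0.54},{"delta_pos":[0,0.4,0],"twist":[0,0,0],"jaw":0.54},{"delta_pos":[0,0.4,0],"twist":[0,0,0],"jaw":0.54},{"delta_pos":[0,0.4,0],"twist":[0,0,0],"jaw":0.54},{"delta_pos":[0,0.4,0],"twist":[0,0,0],"jaw":0.54}]'; python3 go.py 480.3 -237.9 108 72
```

```text
time_s: 26.35
eef_pos: [481.0, -238.2, 107.7]
ee_rot: [-0.571, 0.573, 0.416, -0.415]
force: [0.2, 0.4, 7.1]
grip_width: 0.542
t 26.35 meas [ 481.02 -238.21  107.71] yaw 72.02 tilt [ 0.0026 -0.0018] F [0.22 0.36 7.07] grip 0.542 (46.1 mm) q [-0.68  0.47  1.62  0.    1.05 -1.94]
tool dx 0.01 dy -0.03 dz 0.08 cm  twist_y 0.0004
```

Contact came at TCP z≈108, as predicted, so the pliers are seated. Releasing.

```bash
python3 -m handwheel '[{"delta_pos":[0,-0.05,0],"twist":[0,0,0],"jaw":0.55},{"delta_pos":[0,-0.05,0],"twist":[0,0,0],"jaw":0.56},{"delta_pos":[0,-0.05,0],"twist":[0,0,0],"jaw":0.57},{"delta_pos":[0,-0.05,0],"twist":[0,0,0],"jaw":0.59},{"delta_pos":[0,-0.05,0],"twist":[0,0,0],"jaw":0.62},{"delta_pos":[0,-0.1,0],"twist":[0,0,0],"jaw":0.66},{"delta_pos":[0,-0.1,0],"twist":[0,0,0],"jaw":0.7},{"delta_pos":[0,-0.1,0],"twist":[0,0,0],"jaw":0.75},{"delta_pos":[0,-0.1,0],"twist":[0,0,0],"jaw":0.8},{"delta_pos":[0,-0.1,0],"twist":[0,0,0],"jaw":0.8}]'; python3 go.py
python3 - <<'E'
from h import *
from rig import imaging
c=imaging.capture("scene")
cv2.imwrite("pics/z14.png",cv2.resize(c["frame"][150:250,240:340],None,fx=6,fy=6,interpolation=2)[:,:,::-1])
E
```

```text
time_s: 27.18
eef_pos: [480.1, -237.7, 107.3]
ee_rot: [0.572, -0.572, -0.416, 0.416]
force: [-0.9, 0.3, 0.9]
grip_width: 0.804
t 27.18 meas [ 480.14 -237.7   107.34] yaw 72.02 tilt [-0.0001  0.0001] F [-0.87  0.32  0.88] grip 0.804 (68.4 mm) q [-0.68  0.47  1.62 -0.    1.05 -1.94]
```

View pics/z14.png

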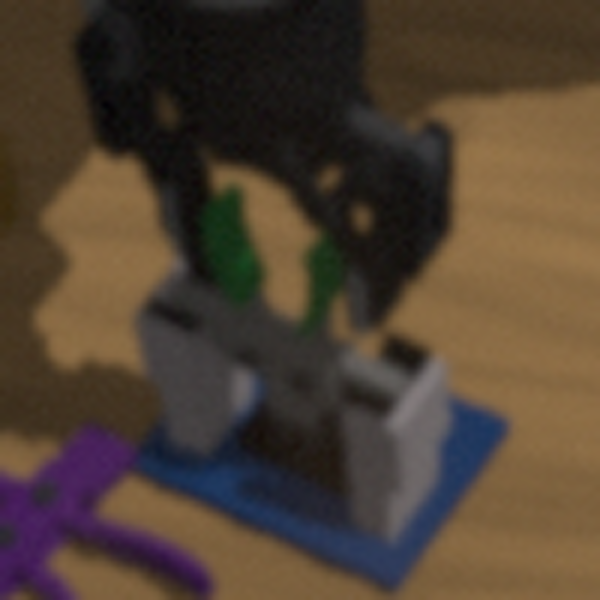

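The pliers sit in the slots and are released, with the jaws clear of both handles. Retreating straight up, then sideways for a clear view.

```bash
python3 -m handwheel '[{"delta_pos":[0,-0.4,0],"twist":[0,0,0],"jaw":0.8},{"delta_pos":[0,-1.2,0],"twist":[0,0,0],"jaw":0.8},{"delta_pos":[0,-2.4,0],"twist":[0,0,0],"jaw":0.8},{"delta_pos":[0,-3.8,0],"twist":[0,0,0],"jaw":0.8},{"delta_pos":[0,-5.2,0],"twist":[0,0,0],"jaw":0.8},{"delta_pos":[0,-6.8,0],"twist":[0,0,0],"jaw":0.8},{"delta_pos":[0,-8.4,0],"twist":[0,0,0],"jaw":0.8},{"delta_pos":[0,-10,0],"twist":[0,0,0],"jaw":0.8},{"delta_pos":[0,-11.5,0],"twist":[0,0,0],"jaw":0.8},{"delta_pos":[0,-12.5,0],"twist":[0,0,0],"jaw":0.8}]' && python3 -m handwheel '[{"delta_pos":[1,0,0.5],"twist":[0,0,0],"jaw":0.8},{"delta_pos":[3,0,1.5],"twist":[0,0,0],"jaw":0.8},{"delta_pos":[6,0,3],"twist":[0,0,0],"jaw":0.8},{"delta_pos":[9,0,4.5],"twist":[0,0,0],"jaw":0.8},{"delta_pos":[12,0,6],"twist":[0,0,0],"jaw":0.8},{"delta_pos":[15,0,7.5],"twist":[0,0,0],"jaw":0.8},{"delta_pos":[18,0,9],"twist":[0,0,0],"jaw":0.8},{"delta_pos":[21,0,10.5],"twist":[0,0,0],"jaw":0.8},{"delta_pos":[23,0,11.5],"twist":[0,0,0],"jaw":0.8},{"delta_pos":[24,0,12],"twist":[0,0,0],"jaw":0.8}]'
python3 - <<'E'
from h import *
from rig import imaging
o=[]
for f in("top","scene"):
    c=imaging.capture(f);np.savez(f"pics/{f}15.npz",**c)
    cv2.imwrite(f"pics/f15{f}.png",c["frame"][:,:,::-1])
    W=cloud(c);z=W[...,2];h=np.hypot(W[...,0]-569,W[...,1]-199.8)
    k=(h>18)&(h<31)&(z>70)&(z<90);print(f,"pulley z",np.median(z[k]),k.sum())
    hs=cv2.cvtColor(c["frame"],cv2.COLOR_RGB2HSV)
    g=(hs[...,0]>45)&(hs[...,0]<80)&(hs[...,1]>90)&(np.hypot(W[...,0]-480,W[...,1]+240)<70);print(" green",g.sum(),np.nanmean(W[g],0),np.nanpercentile(z[g],98))
E
```

```text
time_s: 28.07
eef_pos: [480.4, -237.9, 234.7]
ee_rot: [-0.571, 0.573, 0.416, -0.416]
force: [0.3, 0.0, 0.6]
grip_width: 0.795
time_s: 28.9
eef_pos: [438.8, 30.4, 231.9]
ee_rot: [0.572, -0.571, -0.416, 0.417]
force: [0.4, -0.3, -0.3]
grip_width: 0.798
top pulley z 80.84879416061055 529
 green 146 [ 479.14828593 -242.58946461  136.08440013] 153.8032056340704
scene pulley z 80.2435633275826 389
 green 213 [ 481.39371549 -242.94279256  131.3240893 ] 151.93358371821054
```

View pics/f15top.png

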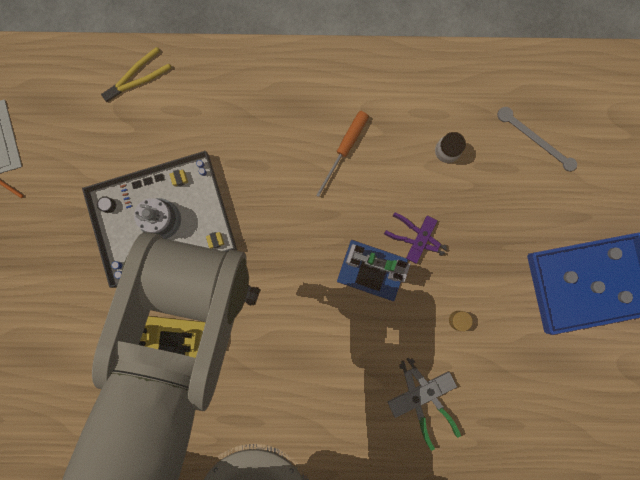

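View pics/f15scene.png

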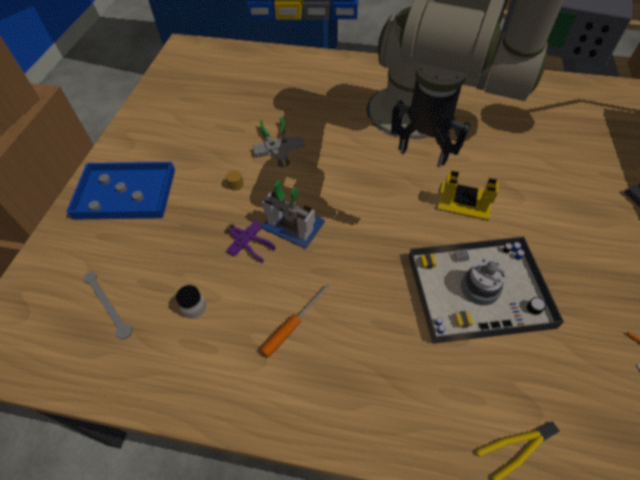

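The ring is on the spindle at top-view (152,212), with the pulley held down. The pliers are upright in the blue stand at (383,262). The screwdriver, jar and roller are unchanged. The two decoy pliers stood unsupported at the start and have toppled, with no contact from the arm. Handing in.

```bash
python3 -c "
from rig import ctrl,telemetry
print(ctrl.finish_job(), telemetry.sense()['time_s'])"
```

```text
the job is handed in; nothing more can be done
the job is handed in; nothing more can be done
```

The retaining ring is on the spindle and the job is handed in at about 29 s; `finish_job` reports no verdict. I took the pliers and ring from the blue stand and pressed the pulley down with about 12 N. More downward command then gave no further travel. I let the handles out, lifted the pliers off, seated them back in the stand, opened the jaws and moved the arm clear.

What the last checks showed:
- **Pulley:** depth readings put it at about 83 mm free, 78.4 mm when pressed and 80.5 mm now. So it is held down, with the ring resting at the top of the groove's 2 mm slack.
- **Ring:** in the camera pictures it has the same width and lug spacing as when it lay shut on its pad, so I judged it closed in the groove. I had no direct reading of its joint angle.
- **Pliers:** upright and home in the slots, and the gripper touches nothing.
- **Other things:** the screwdriver, jar and roller look to be where they were.

The two look-alike pliers (purple, and the larger grey one) stood unsupported in the first picture and now lie on the bench. The purple one already lay differently before I took hold of anything. I first saw the grey one lying in the final picture. I measured no sign of touching either one.

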